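# Hang the instrument caddy on the slotted splashback and load the bottle

## Robot

A 6-joint arm with a two-finger parallel gripper is mounted at the origin on the work surface. World frame = base frame: x ahead of the robot, y to its left, z up, the work surface at z = 0. Lengths are in m, angles in rad, forces in N, time in s.
With the tool pointing down it reaches from about 0.325 to 1 m from the base axis. Payload 5.1 kg.
Tool frame: the origin (TCP) lies on the centre line of the jaws, within the pads' length; the fingertips stand 8 mm ahead of it and the grasp point (between the pads) lies 11 mm behind it; z points along the fingers, y is the direction in which the jaws open and shut (so a half turn about z gives the same grasp; the last joint's range is limited). The gripper opens to 85 mm and grips with 20 to 120 N. Pads are 22 mm wide; open, the fingers measure 114 mm over their backs; the gripper's body (76 mm by 85 mm) begins 54 mm behind the grasp point. The pads swing forward as they close: fully open they stand 13 mm farther back than shut.
Start: joints at [-1.404, 0.124, 1.65, -0, 1.367, -0.083], TCP at [0.161, -0.63, 0.204] pointing down, gripper open.
Joint ranges: [-2.61, 2.61], [-1.02, 2.33], [0.03, 2.71], [-1.35, 4.49], [0.32, 2.68], [-2.91, 2.91]. Speed limits (rad/s): [2.57, 2.57, 3.14, 3.14, 3.14, 3.14].

## Interface

Orientations are given as a unit quaternion [w, x, y, z].
In Python, from cell import read_state, snapshot, job_done gives the robot as it stands. The module is installed in compiled form; this text tells all that it offers.
- The arm moves only by the tool apply_moves, never from a script. Its argument "steps" is one flat list of numbers, 6 for each row, row after row: the shift along the tool's x, y, z in cm, then the turn, a rotation vector about the tool's x, y, z in rad. In form: [tx, ty, tz, wx, wy, wz, tx, ty, tz, wx, wy, wz, ...]. A call has exactly 5 rows; each row is the pose to reach, as a shift and turn from the pose commanded when the call began, along the tool's axes at that moment; what a row does not reach only later rows make up. A row lasts 1/8 s, in which the tool goes at most 62.5 mm and 10.7 degrees, less where a joint would pass 70% of its speed; a pose out of reach is approached as far as the arm can. A call with a gripper value outside its range is refused whole. "gripper" is the closure, from -1 (fully open) to 1 (shut), set as the call begins (left out, the last holds). The fingers move at their own pace and stop on an object; "grip_force" is the grip in N (left out, the last holds). Time passes only in rows, so rows that repeat a pose let the fingers close, or fill a call up. It gives the time, the measured TCP pose, the force and the opening at its end, in the units of the state.
- read_state(): the state, without advancing time (a new reading comes with each control period).
- snapshot(name): name is "side" or "top"; returns a dict with "image" (384x512x3 uint8, red, green, blue), "vfov" (degrees; the focal length in pixels is half the picture's height over the tangent of half this angle, whatever the lens; pixels are square), "cx", "cy" (the principal point, pixels), "world_to_cam" (4x4, takes a point from world to camera coordinates). Camera axes: x right, y down, z forward; pixel columns grow to the right and rows downward; lengths in m; the calibration is good to about 2 mm. A picture is of the moment at which its call begins. There is no depth.
- job_done(): hands the job in, once; it reports no verdict.
The state is a dict: "time_s": time; "q": joint angles; "dq": joint speeds; "effort": joint torques, N m; "tcp_pos": TCP position; "ee_rot": TCP orientation; "contact_force": force on the tool from outside, world axes, zero at the start; "wrist_torque": the same for the moment, N m; "finger_gap": opening from 0.0 (shut) to 1.0 (fully open).
Only numpy, scipy, OpenCV 4.12 (cv2) and the standard library are available. Lean on these libraries where they do the work, as an engineer would, in place of code of your own. Each camera call takes 0.05 s, during which the arm holds its last target.

## Task

Hang the white instrument caddy on the grey slotted splashback: tip its front up, put the steel hook on its back into the slot, then rotate the front down until the caddy hangs level with the hook caught behind the upper lip and its foot against the slat. Then stand the amber bottle upright on the floor of either compartment of the hanging caddy. Leave the caddy hanging and everything released, and do not disturb the steel bowl, the white tub or the spray bottle.

Things in the scene. Friction and masses are not known exactly. Their poses are not given: they have to be found in the camera images.
- slot (a point): Grey slotted splashback stand, fixed on the counter, 264 mm wide, 130 mm high. Point: middle of the slot's bottom edge, in the front face plane, 80 mm above the counter. Axes: x straight out of the front face (roughly away from the robot), y along the slot, z up. Slot: 28 mm high, 240 mm long, ends closed by black cheeks. Below it a slat 5 mm thick reaches down to the base.
- lip (a point): Middle of the lower edge of the stand's upper lip, 28 mm above slot, same axes, in the same face plane. The lip is a slat 5 mm thick and 22 mm high; its top is the top of the stand. Behind lip and lower slat the stand is hollow: free space from 5 to 58 mm behind the face plane, above a base plate 8 mm thick. End cheeks 12 mm thick, 58 mm deep, as high as the lip.
- caddy_grip (a point): Loose white open caddy, 0.35 kg, 84 (x) x 131 (y) x 56 mm high. Point: middle of its blue grip fin, 78 mm above its underside. Axes: x to its front (the hook is at its back, -x), y to its left, z up. Fin: 12 mm thick (y; pinch it across y), 60 mm long (x), from the rim (z = -22 mm) to z = +18 mm. Body's back face at x = -44 mm, front at x = +40 mm. Centre of mass about 50 mm below the point.
- hook_root (a point): On the caddy's back face (x = -44, z = -26 mm from caddy_grip; same axes): underside of the hook's level arm, steel, 4 mm thick, 90 mm wide (y). The arm runs 20 mm back; the last 4 mm turn up as a tab, inner face 16 mm behind the back face, top 36 mm above the arm's underside. A black foot at the bottom of the back face, 39 to 51 mm below this point, stands 10 mm out.
- hook_tip (a point): Middle of the top edge of the hook's tab (x = -62, z = +10 mm from caddy_grip; same axes). The tab is 8 mm taller than the slot, so it cannot go in level; with the caddy's front tipped up 36 to 40 degrees it has 3 to 4 mm to spare: in through the slot, then up behind the lip, then lower the front. Seated, it is 36 mm above and about 7 mm behind slot.
- left_bay (a point): Centre of the floor of the caddy's left compartment (x = -2, y = +33, z = -73 mm from caddy_grip; same axes). Inside 78 (x) x 59.5 (y) mm, 51 mm deep; walls 3 mm, 6 mm divider beneath the fin. When the caddy is seated its arm rests on the slot's bottom edge, its foot on the lower slat, its back face is about 11 mm from the slats and this floor is 33 mm above the counter.
- right_bay (a point): Centre of the floor of the caddy's right compartment, the mirror of left_bay (y = -33 mm from caddy_grip; same axes, same size).
- bottle_mid (a point): Loose amber bottle with white cap, 0.18 kg, standing upright: body 40 mm diameter and 112 mm high, cap 31 mm diameter above it, 132 mm in all. This point: on its axis, half-way up, 66 mm above its underside; z along the axis.
- dish: Bystander: loose round steel bowl, 100 mm across, 40 mm high; origin at the centre of its underside.
- tub: Bystander: loose white open tub, 100 x 180 x 85 mm; origin at the centre of its underside.
- sprayer: Bystander: loose white spray bottle with red head, 68 mm diameter, 203 mm high; origin at the centre of its underside.
Not all that is in view belongs to the job. Leave any green look-alike of the part that bears caddy_grip alone.

How it is judged:
On the way, in this order (a step that is already met when the one before it is completed fails the run):
1. the caddy is seated: hook through the slot and up behind the lip, arm down on the slot's edge, caddy level (x of hook_tip in the frame of slot between -0.02 and -0.004 m and z of hook_tip in the frame of slot between 0.031 and 0.041 m and angle between caddy_grip's own z axis and vertical below 0.1 rad and angle between the x axis of caddy_grip and the x axis of slot, either way round below 0.12 rad), for 0.3 s.
2. the bottle stands upright on a compartment's floor of the seated caddy (all of step 1 and x of bottle_mid in the frame of caddy_grip between -0.04 and 0.036 m and y of bottle_mid in the frame of caddy_grip between -0.06 and 0.06 m and z of bottle_mid in the frame of caddy_grip below 0.003 m and angle between bottle_mid's own z axis and vertical below 0.25 rad), for 0.2 s.
At the end, for the whole second after the job is handed in: Hook tip 4 to 20 mm behind the slot's face and 31 to 41 mm above the slot's bottom edge; caddy level within 0.10 rad and square to the stand within 0.12 rad; bottle in a compartment, within 0.25 rad of upright and 10 mm of its floor (all of step 2); the robot touches nothing.
It fails at once if the steel bowl was moved by more than 40 mm (distance of dish from where it was at the start of the episode above 0.04 m).
It fails at once if the white tub was moved by more than 40 mm (distance of tub from where it was at the start of the episode above 0.04 m).
It fails at once if the spray bottle was moved by more than 40 mm (distance of sprayer from where it was at the start of the episode above 0.04 m).
It also fails if it takes over 61 s, if anything falls off the work surface, if the arm or the gripper's body presses on something with over 40 N, if the wrist force passes 120 N, or if a joint passes its speed limit or range.

## Working session

There is one attempt and no reset: what is moved stays moved. The work goes in short steps, Python scripts to look and compute and a tool call to move; the robot and the scene stay as the last step left them, time stands still between calls to the robot, and variables do not carry over. Pictures are saved under pics/ and viewed, and the job is handed in when it is done.

Besides the shell and the picture viewer there is one more tool, called after "Call:" as a command line: name --argument value ..., lists and objects as JSON in quotes. apply_moves: Moves the arm, as the interface text tells. Its arguments: {"type":"object","properties":{"steps":{"type":"array"},"gripper":{"type":"number"},"grip_force":{"type":"number"}},"required":["steps"]}

```bash
mkdir -p pics; python3 - <<'E'
from cell import *
import cv2,pickle,numpy as np
s=read_state();print({k:np.round(v,3) for k,v in s.items()})
for n in("side","top"):
    d=snapshot(n);pickle.dump(d,open(n+"0.pkl","wb"))
    cv2.imwrite(f"pics/{n}0.png",d["image"][:,:,::-1]);print(n,d["vfov"],d["cx"],d["cy"],d["world_to_cam"])
E
```

```text
{'time_s': np.float64(0.0), 'q': array([-1.404,  0.125,  1.652,  0.   ,  1.367, -0.083]), 'dq': array([-0.001, -0.002, -0.001, -0.   ,  0.001, -0.   ]), 'effort': array([-2.0000e-03, -4.2362e+01, -3.6545e+01, -0.0000e+00,  7.0000e-03,
        0.0000e+00]), 'tcp_pos': array([ 0.161, -0.629,  0.203]), 'ee_rot': array([-0.001,  0.992,  0.125, -0.   ]), 'contact_force': array([-0.272, -0.234,  0.294]), 'wrist_torque': array([-0.038,  0.01 ,  0.001]), 'finger_gap': np.float64(0.998)}
side 54.2468289210341 253.8018984223443 192.6048763288154 [[-9.77795006e-01 -2.09563295e-01 -3.89407952e-04  5.73824561e-01]
 [-1.17419781e-01  5.49402604e-01 -8.27266205e-01  1.31225484e-01]
 [ 1.73578573e-01 -8.08851039e-01 -5.61809999e-01  1.14046023e+00]
 [ 0.00000000e+00  0.00000000e+00  0.00000000e+00  1.00000000e+00]]
top 54.76793510630064 251.2146676354962 192.52646837355138 [[ 0.00587589 -0.9999271  -0.01054882  0.02384421]
 [-0.99404114 -0.0046924  -0.10890452  0.59548812]
 [ 0.10884708  0.01112587 -0.99399624  1.18829979]
 [ 0.          0.          0.          1.        ]]
```

```bash
ls . pics
```

```text
.:
pics
side0.pkl
top0.pkl

pics:
side0.png
top0.png
```

View pics/side0.png

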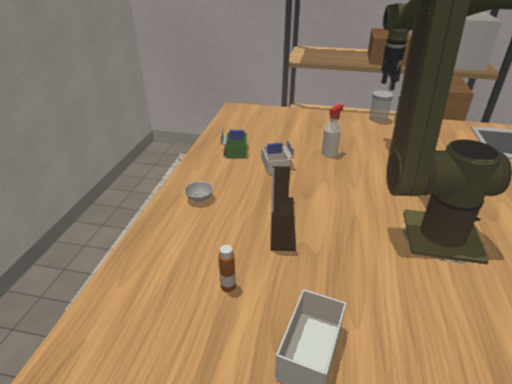

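View pics/top0.png

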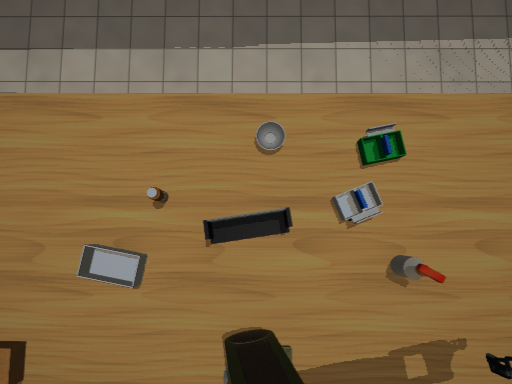

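```bash
python3 - <<'E'
import cv2
t=cv2.imread("pics/top0.png");s=cv2.imread("pics/side0.png")
def c(im,n,x0,y0,x1,y1,k):
    cv2.imwrite(f"pics/{n}.png",cv2.resize(im[y0:y1,x0:x1],None,fx=k,fy=k,interpolation=cv2.INTER_CUBIC))
c(t,"t_cad",320,170,395,230,10)
c(t,"t_st",195,200,300,250,7)
c(s,"s_cad",255,130,305,180,11)
c(s,"s_st",260,155,310,255,6)
c(t,"t_bot",135,175,175,210,12)
c(s,"s_bot",205,235,250,300,9)
E
```

```text
(no output)
```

View pics/t_cad.png

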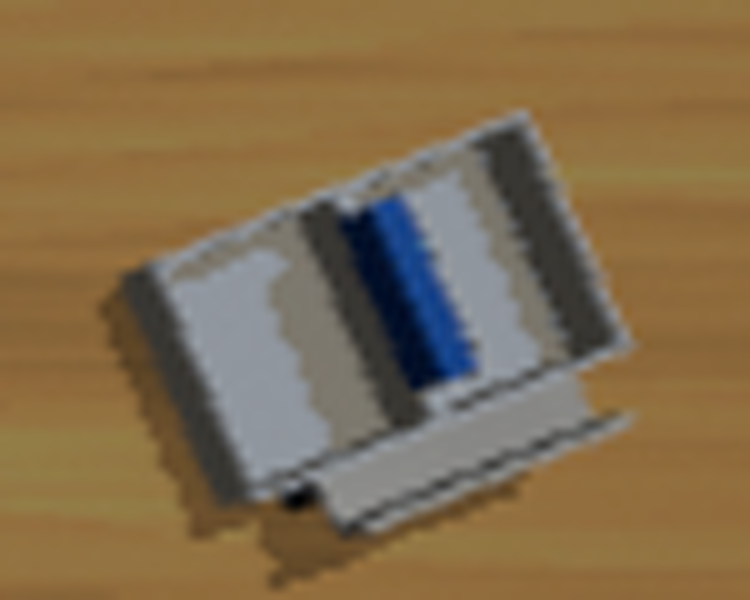

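View pics/t_st.png

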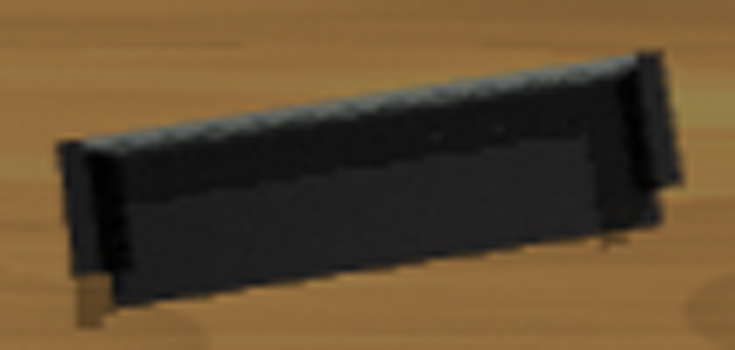

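View pics/s_cad.png

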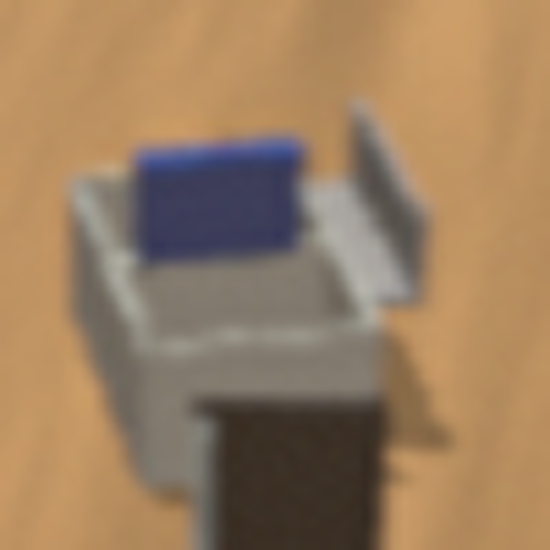

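View pics/s_st.png

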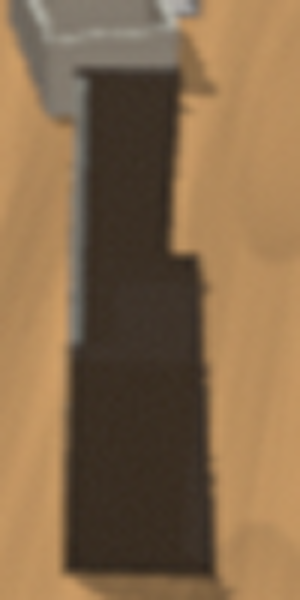

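View pics/t_bot.png

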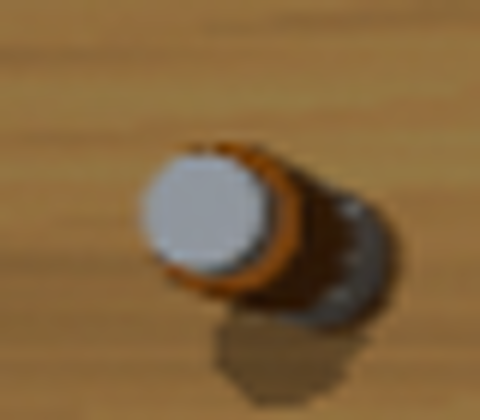

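View pics/s_bot.png

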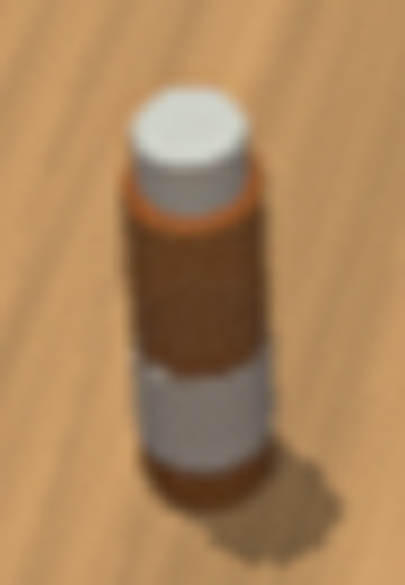

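```bash
cat > h.py <<'E'
import numpy as np,pickle
from scipy.optimize import least_squares
from scipy.spatial.transform import Rotation as R
C={n:pickle.load(open(n+"0.pkl","rb")) for n in("side","top")}
def proj(n,P):
    d=C[n];M=d["world_to_cam"];P=np.atleast_2d(P)
    c=P@M[:3,:3].T+M[:3,3];f=192/np.tan(np.radians(d["vfov"]/2))
    return c[:,:2]/c[:,2:]*f+[d["cx"],d["cy"]]
def px(o,k,uv): return np.array(o)+(np.array(uv)+.5)/k-.5
def T(p,P):
    c,s=np.cos(p[3]),np.sin(p[3]);return np.array(P)@np.array([[c,s,0],[-s,c,0],[0,0,1]])+p[:3]
def fit(obs,z,x0,freez=False):
    # obs: (view,pt mm,pixel)
    def res(q):
        p=[q[0],q[1],z if not freez else q[3],q[2]]
        return np.concatenate([(proj(v,T(p,np.array(m)/1e3))[0]-u) for v,m,u in obs])
    r=least_squares(res,x0+([z] if freez else []),loss="soft_l1")
    return r.x,res(r.x).reshape(-1,2)
E
python3 - <<'E'
from h import *
tc=lambda u:px((320,170),10,u); sc=lambda u:px((255,130),11,u)
o=[("top",(40,65.5,-22),tc((150,262))),("top",(40,-65.5,-22),tc((525,112))),("top",(-44,-65.5,-22),tc((633,345))),("top",(-44,65.5,-22),tc((250,497))),
("top",(-64,45,10),tc((350,535))),("top",(-64,-45,10),tc((632,422))),("top",(30,-6,18),tc((403,195))),("top",(-30,-6,18),tc((475,372))),
("side",(30,6,18),sc((137,155))),("side",(-30,6,18),sc((298,145))),("side",(40,65.5,-22),sc((140,350))),("side",(-44,65.5,-22),sc((378,325))),("side",(40,-65.5,-22),sc((75,180))),("side",(-64,45,10),sc((428,212))),("side",(-64,-45,10),sc((357,100)))]
for S in (["top"],["side"],["top","side"]):
  for fz in(False,True):
    oo=[a for a in o if a[0] in S]
    x,r=fit(oo,.078,[.55,-.25,.3],fz);print(S,x.round(4),np.abs(r).mean().round(2))
print(r.round(1))
ts=lambda u:px((195,200),7,u); ss=lambda u:px((260,155),6,u)
o=[("top",(0,132,130),ts((57,142))),("top",(0,-132,130),ts((660,52))),("top",(-58,132,130),ts((75,275))),("top",(-58,-132,130),ts((682,185))),
("side",(0,132,130),ss((70,345))),("side",(0,132,0),ss((66,572))),("side",(-58,132,0),ss((213,572))),("side",(0,-132,130),ss((80,70)))]
for S in (["top"],["side"],["top","side"]):
  for fz in(False,True):
    oo=[a for a in o if a[0] in S]
    x,r=fit(oo,.0,[.45,0,.1],fz);print(S,x.round(4),np.abs(r).mean().round(2))
print(r.round(1))
tb=lambda u:px((135,175),12,u); sb=lambda u:px((205,235),9,u)
o=[("top",(0,0,132),tb((205,212))),("side",(0,0,132),sb((190,125))),("top",(0,0,112),tb((231,222))),("side",(0,0,0),sb((208,476)))]
for S in (["top"],["side"],["top","side"]):
    x,r=fit([a for a in o if a[0] in S],0.,[.5,.2,0]);print(S,x.round(4));
print(r.round(1))
E
```

```text
['top'] [ 0.5721 -0.317   0.3804] 0.37
['top'] [ 0.5722 -0.3172  0.3805  0.0776] 0.37
['side'] [ 0.575  -0.3202  0.3856] 0.28
['side'] [ 0.5764 -0.3306  0.3861  0.0725] 0.27
['top', 'side'] [ 0.5731 -0.3174  0.3792] 0.41
['top', 'side'] [ 0.5729 -0.3164  0.3783  0.08  ] 0.39
[[-0.2 -0.8]
 [-0.1 -0.5]
 [-0.5  0.4]
 [ 0.   0.1]
 [ 1.1 -0.5]
 [-0.3  0.3]
 [-0.2 -0.7]
 [ 0.2 -0.5]
 [ 0.2  0.6]
 [ 0.9  0.3]
 [ 0.2 -0.2]
 [ 0.4  0.2]
 [-0.2 -0.5]
 [ 0.2  0. ]
 [ 0.9 -0.2]]
['top'] [0.5216 0.0417 0.153 ] 0.17
['top'] [ 0.5217  0.0419  0.153  -0.007 ] 0.03
['side'] [0.5209 0.0385 0.1605] 1.11
['side'] [ 0.5211  0.0373  0.1605 -0.0011] 1.11
['top', 'side'] [0.5211 0.0411 0.1564] 0.68
['top', 'side'] [0.521  0.0416 0.1566 0.0023] 0.69
[[-0.3  0.3]
 [ 0.4 -0.1]
 [-0.2  0.5]
 [ 0.4  0. ]
 [ 0.5  1.8]
 [-0.1 -0.4]
 [-4.5  0.3]
 [-0.  -1.2]]
['top'] [0.5838 0.3274 0.    ]
['side'] [0.585  0.3317 0.    ]
['top', 'side'] [0.5848 0.3292 0.    ]
[[-0.4 -0.3]
 [ 0.3 -0. ]
 [-0.7 -0.4]
 [ 0.4 -1.3]]
```

```bash
cat > plan.py <<'E'
import numpy as np,heapq,sys
gx,gz=float(sys.argv[1]),float(sys.argv[2])
def rect(x0,x1,z0,z1,s=1.0):
    nx=int((x1-x0)/s)+1;nz=int((z1-z0)/s)+1
    X=np.linspace(x0,x1,nx);Z=np.linspace(z0,z1,nz)
    return np.vstack([np.c_[X,0*X+z0],np.c_[X,0*X+z1],np.c_[0*Z+x0,Z],np.c_[0*Z+x1,Z]])
S=np.vstack([rect(-5,0,28,50),rect(-5,0,-70,0),np.c_[np.arange(-58,0,4.),np.full(15,-72.)]])
# caddy boxes rel hook_root (caddy_grip=(44,26))
g=np.array([44,26.])
B=[(0,84,-52,4),(-20,0,0,4),(-20,-16,0,36),(-10,0,-51,-39),(14,74,4,44),
   (44+gx-13,44+gx+13,26+gz-19,26+gz+54),(44+gx-43,44+gx+43,26+gz+54,26+gz+220)]
def clear(x,z,th,info=False):
    c,s=np.cos(np.radians(th)),np.sin(np.radians(th))
    d=S[None]-np.stack([x,z],-1)[:,None]
    u=d[...,0]*c+d[...,1]*s; w=-d[...,0]*s+d[...,1]*c
    m=np.full(len(x),1e9);a=[]
    for b in B:
        qx=np.maximum(b[0]-u,u-b[1]);qz=np.maximum(b[2]-w,w-b[3])
        sd=np.hypot(np.maximum(qx,0),np.maximum(qz,0))+np.minimum(np.maximum(qx,qz),0)
        a.append(sd.min(1));m=np.minimum(m,a[-1])
    return (m,np.array(a)) if info else m
if __name__=="__main__":
    xs=np.arange(-10,81,1.);zs=np.arange(-40,31,1.);ts=np.arange(0,47,1.)
    XX,ZZ=[a.ravel() for a in np.meshgrid(xs,zs,indexing='ij')]
    F=np.stack([clear(XX,ZZ,t).reshape(len(xs),len(zs)) for t in ts],-1)
    # floor clearance of caddy not relevant
    st=(len(xs)-1,int(np.argmin(abs(zs+10))),38)
    j0=F[:,:,0][5:30, 35:50].copy()
    gi=np.unravel_index(np.argmax(np.where((xs[:,None]>=10)&(xs[:,None]<=12)&(abs(zs[None]-1)<=1),F[:,:,0],-9)),F.shape[:2])
    print("goal",xs[gi[0]],zs[gi[1]],F[gi[0],gi[1],0])
    goal=(gi[0],gi[1],0)
    D={st:0};prev={};h=[(0,st)];done=set()
    while h:
        d,n=heapq.heappop(h)
        if n in done: continue
        done.add(n)
        if n==goal:break
        for dx in(-1,0,1):
          for dz in(-1,0,1):
            for dt in(-1,0,1):
              m=(n[0]+dx,n[1]+dz,n[2]+dt)
              if m==n or not(0<=m[0]<len(xs) and 0<=m[1]<len(zs) and 0<=m[2]<len(ts)):continue
              f=F[m]
              if f<-0.3: continue
              f=min(f,8)
              c=d+(abs(dx)+abs(dz)+abs(dt))**.5/(max(f,0.05)+.1)**2
              if c<D.get(m,1e18):D[m]=c;prev[m]=n;heapq.heappush(h,(c,m))
    if n!=goal: print("no path"); sys.exit()
    P=[goal]
    while P[-1]!=st:P.append(prev[P[-1]])
    for p in P[::-1]:
        if F[p]<7.5:
            m,a=clear(np.array([xs[p[0]]]),np.array([zs[p[1]]]),ts[p[2]],True)
            print(xs[p[0]],zs[p[1]],ts[p[2]],F[p].round(1),a[:,0].round(0))
E
python3 plan.py 10 3
```

```text
goal 10.0 0.0 0.0
32.0 5.0 43.0 6.8 [30. 15.  7. 51. 12. 34. 26.]
31.0 6.0 43.0 6.6 [30. 14.  7. 50. 11. 34. 27.]
30.0 6.0 43.0 6.0 [29. 13.  6. 49. 10. 33. 28.]
29.0 7.0 43.0 6.0 [28. 12.  6. 48.  9. 33. 29.]
28.0 8.0 43.0 5.6 [28. 11.  6. 47.  8. 33. 30.]
27.0 9.0 43.0 5.6 [27. 10.  6. 46.  7. 33. 32.]
26.0 10.0 43.0 5.6 [27.  9.  6. 45.  6. 33. 33.]
25.0 11.0 43.0 5.7 [26.  8.  6. 44.  6. 33. 35.]
24.0 12.0 43.0 5.6 [25.  7.  6. 43.  6. 33. 36.]
23.0 13.0 43.0 5.6 [24.  6.  6. 42.  6. 33. 37.]
22.0 14.0 43.0 5.5 [22.  6.  6. 41.  6. 33. 39.]
21.0 15.0 43.0 5.5 [21.  6.  6. 40.  5. 32. 40.]
20.0 16.0 42.0 5.5 [20.  6.  5. 39.  6. 33. 42.]
19.0 17.0 41.0 5.1 [18.  6.  5. 37.  7. 34. 43.]
18.0 17.0 40.0 4.9 [17.  5.  5. 35.  7. 34. 44.]
17.0 18.0 39.0 5.2 [16.  6.  5. 34.  7. 34. 45.]
16.0 18.0 38.0 5.6 [15.  6.  6. 32.  7. 34. 46.]
15.0 18.0 37.0 6.0 [14.  6.  6. 30.  7. 34. 46.]
14.0 18.0 36.0 6.2 [13.  6.  6. 29.  7. 34. 47.]
14.0 18.0 35.0 6.2 [13.  7.  6. 28.  7. 34. 47.]
13.0 18.0 34.0 6.7 [13.  7.  7. 27.  7. 34. 47.]
12.0 18.0 33.0 6.6 [12.  7.  7. 25.  7. 34. 48.]
12.0 18.0 
[... 288 characters left out ...]
1.0 14.0 7.5 [10.  8.  7.  8. 12. 39. 44.]
8.0 10.0 13.0 6.8 [10.  7.  7.  7. 13. 40. 43.]
8.0 10.0 12.0 6.3 [10.  7.  7.  6. 14. 41. 43.]
9.0 9.0 11.0 5.9 [11.  6.  6.  7. 15. 42. 43.]
9.0 8.0 10.0 5.4 [10.  5.  6.  6. 16. 43. 42.]
9.0 8.0 9.0 5.2 [10.  6.  5.  5. 16. 43. 42.]
9.0 7.0 8.0 4.5 [10.  5.  5.  5. 17. 44. 42.]
10.0 6.0 7.0 3.8 [11.  4.  4.  5. 19. 46. 41.]
10.0 5.0 6.0 3.4 [10.  3.  3.  4. 19. 46. 41.]
10.0 5.0 5.0 3.1 [10.  4.  3.  3. 20. 47. 41.]
10.0 4.0 4.0 2.7 [10.  3.  3.  3. 21. 48. 41.]
10.0 3.0 3.0 2.1 [10.  2.  2.  2. 22. 49. 40.]
10.0 2.0 2.0 1.4 [10.  1.  2.  1. 22. 49. 40.]
10.0 1.0 1.0 0.7 [10.  1.  1.  1. 23. 50. 39.]
10.0 0.0 0.0 0.0 [10.  0.  1.  0. 24. 51. 39.]
```

```bash
cat >> h.py <<'E'
ST=[.521,.0413,.080,.155]
CAD=[.573,-.3174,.078,.380]
G=np.array([.010,0,-.008])  # TCP in caddy frame
FL=R.from_euler('x',np.pi) # caddy->tool
def caddyR(yaw,th): return R.from_euler('z',yaw)*R.from_euler('y',-np.radians(th))
def tcp_of_caddy(p,yaw,th,G=G):
    Rc=caddyR(yaw,th);return np.array(p)+Rc.apply(G),Rc*FL
def hookpose(x,z,th,yaw=None,y=0,G=G,ST=ST):
    yaw=ST[3] if yaw is None else yaw
    Rc=caddyR(yaw,th)
    root=np.array(ST[:3])+R.from_euler('z',ST[3]).apply(np.array([x,y,z])/1e3)
    return tcp_of_caddy(root-Rc.apply([-.044,0,-.026]),yaw,th,G)
def cur():
    from cell import read_state
    s=read_state();q=s["ee_rot"];return np.array(s["tcp_pos"]),R.from_quat([q[1],q[2],q[3],q[0]])
def rows(tg,base=None):
    p,r=base or cur()
    for P,Q in tg:
        t=r.inv().apply(np.array(P)-p)*100;w=(r.inv()*Q).as_rotvec()
        print(", ".join(f"{v:.2f}" for v in t)+", "+", ".join(f"{v:.3f}" for v in w))
E
python3 - <<'E'
from h import *
p,r=tcp_of_caddy(CAD[:3],CAD[3],0)
print(p)
rows([((.161,-.63,.3),r),(p+[0,0,.22],r),(p+[0,0,.05],r),(p,r)])
E
```

```text
[ 0.58228665 -0.3136908   0.07      ]
0.03, 0.07, -9.68, -0.002, -0.000, -0.130
48.67, -20.16, -8.63, -0.002, -0.000, -0.130
48.66, -20.13, 8.37, -0.002, -0.000, -0.130
48.66, -20.12, 13.37, -0.002, -0.000, -0.130
```

Call:
apply_moves --steps '[0,0,-5,0,0,0,0,0,-9.7,0,0,-0.13,5,-2,-9.7,0,0,-0.13,10,-4,-9.7,0,0,-0.13,15,-6.2,-9.7,0,0,-0.13]' --gripper -1 --grip_force 100

```text
time_s: 0.72
tcp_pos: [0.2916, -0.5315, 0.3009]
ee_rot: [-0.0, 0.982, 0.188, -0.0]
contact_force: [0.5, 0.5, 0.7]
finger_gap: 1.001
```

```bash
python3 - <<'E'
from h import *
p,r=tcp_of_caddy(CAD[:3],CAD[3],0)
rows([(p+[0,0,.2],r),(p+[0,0,.05],r),(p,r)]);print(cur()[0])
E
```

```text
35.07, -9.48, 3.10, -0.001, -0.000, -0.001
35.06, -9.47, 18.10, -0.001, -0.000, -0.001
35.06, -9.46, 23.10, -0.001, -0.000, -0.001
[ 0.29159664 -0.53150639  0.30089464]
```

Call:
apply_moves --steps '[7,-1.9,0,0,0,0,14,-3.8,0,0,0,0,21,-5.7,0,0,0,0,28,-7.6,2,0,0,0,35.07,-9.48,4,0,0,0]'

```text
time_s: 1.35
tcp_pos: [0.5396, -0.3453, 0.2743]
ee_rot: [0.0, 0.982, 0.189, 0.0]
contact_force: [0.9, 0.1, 0.6]
finger_gap: 0.999
```

```bash
python3 - <<'E'
from h import *
p,r=tcp_of_caddy(CAD[:3],CAD[3],0)
rows([(p+[0,0,.2],r),(p+[0,0,.05],r),(p,r)]);print(cur()[0])
E
```

```text
5.13, -1.36, 0.43, 0.001, -0.000, -0.000
5.13, -1.36, 15.43, 0.001, -0.000, -0.000
5.13, -1.37, 20.43, 0.001, -0.000, -0.000
[ 0.53963413 -0.34532613  0.27431346]
```

Call:
apply_moves --steps '[5,-1.35,3,0,0,0,5,-1.35,8,0,0,0,5,-1.35,12,0,0,0,5,-1.35,12,0,0,0,5,-1.35,12,0,0,0]'

```text
time_s: 1.98
tcp_pos: [0.5802, -0.3163, 0.1563]
ee_rot: [0.001, 0.982, 0.189, 0.001]
contact_force: [0.3, 0.1, -0.4]
finger_gap: 1.003
```

```bash
python3 - <<'E'
from h import *
from cell import *
import cv2
p,r=tcp_of_caddy(CAD[:3],CAD[3],0)
rows([(p+[0,0,.05],r),(p,r)]);print(cur()[0])
for n,b in(("side",(245,100,325,180)),("top",(320,160,400,240))):
    im=snapshot(n)["image"][:,:,::-1];x0,y0,x1,y1=b
    cv2.imwrite(f"pics/{n}1.png",cv2.resize(im[y0:y1,x0:x1],None,fx=7,fy=7,interpolation=cv2.INTER_CUBIC))
E
```

```text
0.28, -0.17, 3.63, 0.002, -0.001, -0.000
0.28, -0.18, 8.63, 0.002, -0.001, -0.000
[ 0.58024225 -0.31630247  0.15626868]
```

View pics/side1.png

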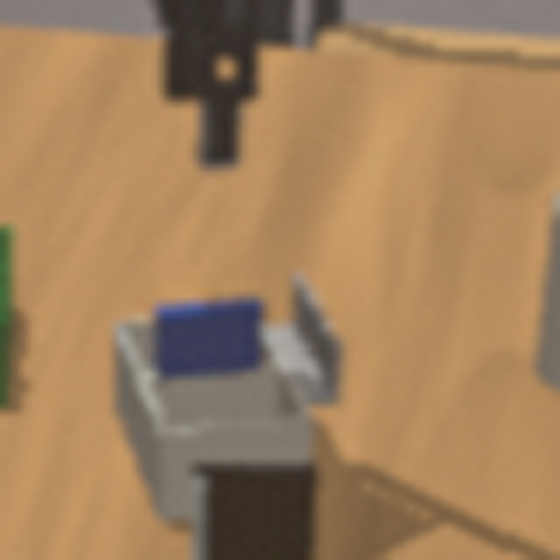

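View pics/top1.png

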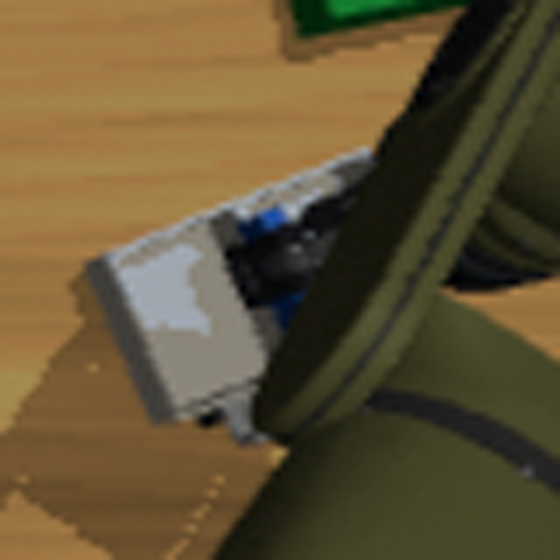

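Call:
apply_moves --steps '[0.28,-0.17,4,0.002,0,0,0.28,-0.17,7,0.002,0,0,0.28,-0.18,8.6,0.002,0,0,0.28,-0.18,8.6,0.002,0,0,0.28,-0.18,8.6,0.002,0,0]'

```text
time_s: 2.7
tcp_pos: [0.5828, -0.3138, 0.0708]
ee_rot: [0.0, 0.982, 0.189, 0.001]
contact_force: [0.7, -0.1, -1.0]
finger_gap: 0.994
```

Call:
apply_moves --steps '[0,0,0,0,0,0,0,0,0,0,0,0,0,0,0,0,0,0,0,0,0,0,0,0,0,0,0,0,0,0]' --gripper 1 --grip_force 100

```text
time_s: 3.32
tcp_pos: [0.583, -0.3144, 0.0705]
ee_rot: [0.001, 0.982, 0.189, 0.001]
contact_force: [0.4, 0.2, 0.6]
finger_gap: 0.002
```

```bash
cat > look.py <<'E'
import sys,cv2
from cell import *
tag=sys.argv[1]
for a in sys.argv[2:]:
    n,*b=a.split(",");x0,y0,x1,y1,k=map(int,b)
    im=snapshot(n)["image"][:,:,::-1]
    cv2.imwrite(f"pics/{n}{tag}.png",cv2.resize(im[y0:y1,x0:x1],None,fx=k,fy=k,interpolation=cv2.INTER_CUBIC))
s=read_state();print(s["time_s"],s["tcp_pos"],s["finger_gap"])
E
python3 look.py 2 side,245,100,315,170,8
```

```text
3.375 [ 0.58241155 -0.31371233  0.0698652 ] 0.003875671779059223
```

View pics/side2.png

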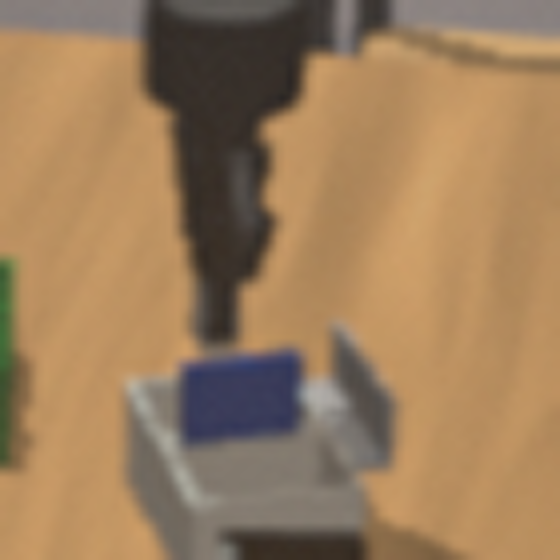

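```bash
python3 - <<'E'
from h import *
for z in(.062,.07,.08,.096,.11,.12): print(z,proj("side",[.583,-.314,z]),proj("side",T(CAD,[[.03,.006,.018],[-.03,.006,.018]])))
E
python3 look.py 3 side,240,60,320,170,7 top,320,160,400,240,7
```

```text
0.062 [[271.64721293 151.28586842]] [[267.25618242 144.58022349]
 [282.55271131 143.38003812]]
0.07 [[271.70148557 149.45498277]] [[267.25618242 144.58022349]
 [282.55271131 143.38003812]]
0.08 [[271.76979927 147.15042213]] [[267.25618242 144.58022349]
 [282.55271131 143.38003812]]
0.096 [[271.88020863 143.42576609]] [[267.25618242 144.58022349]
 [282.55271131 143.38003812]]
0.11 [[271.97795242 140.12838265]] [[267.25618242 144.58022349]
 [282.55271131 143.38003812]]
0.12 [[272.04842854 137.75087325]] [[267.25618242 144.58022349]
 [282.55271131 143.38003812]]
3.475 [ 0.58174962 -0.31311787  0.06882336] -0.00012646518951007425
```

View pics/side3.png

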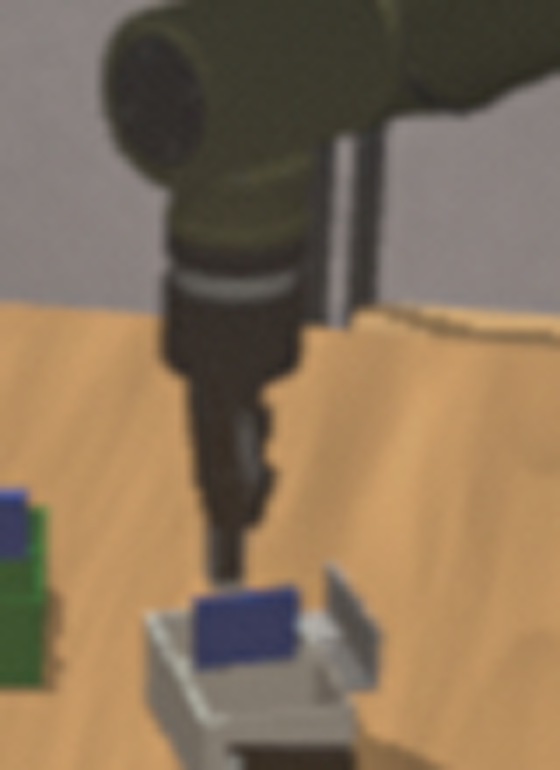

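View pics/top3.png

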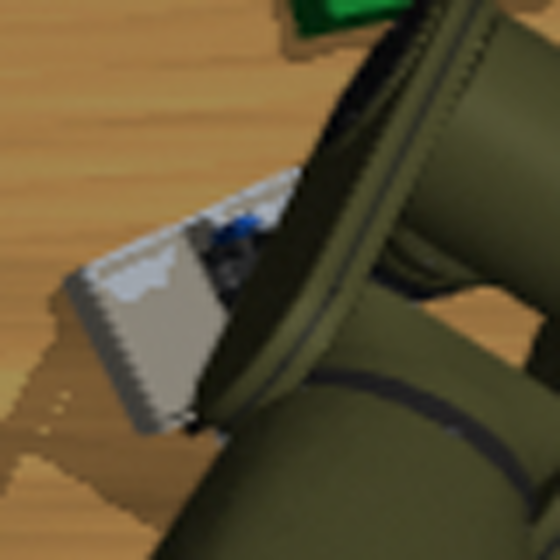

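```bash
python3 - <<'E'
from h import *
# tool y at yaw .38 -> offsets
for dy in(-.045,0,.045):
    o=np.array([-np.sin(.38),np.cos(.38),0])*dy
    for z in(.148,.161): print("pre",dy,z,proj("side",np.array([.580,-.316,z])+o),proj("top",np.array([.580,-.316,z])+o))
for z in (.062,.1): print("now",proj("top",[.5818,-.313,z]))
E
python3 look.py 4 side,230,60,330,160,6 top,310,150,400,240,6
```

```text
pre -0.045 0.148 [[270.67976511 125.96558881]] [[380.20503405 188.46167068]]
pre -0.045 0.161 [[270.76387612 122.83476156]] [[381.68862462 187.93167487]]
pre 0 0.148 [[273.12337389 130.84308976]] [[366.26007275 193.97744482]]
pre 0 0.161 [[273.2223708  127.65589006]] [[367.57986752 193.51230723]]
pre 0.045 0.148 [[275.69724504 135.9805975 ]] [[352.28081858 199.50678312]]
pre 0.045 0.161 [[275.81262026 132.73539078]] [[353.43600211 199.10682646]]
now [[357.29888562 196.23507865]]
now [[360.65769654 195.0217153 ]]
3.575 [ 0.58178818 -0.31314658  0.06889198] 0.0066206892018591
```

View pics/top4.png

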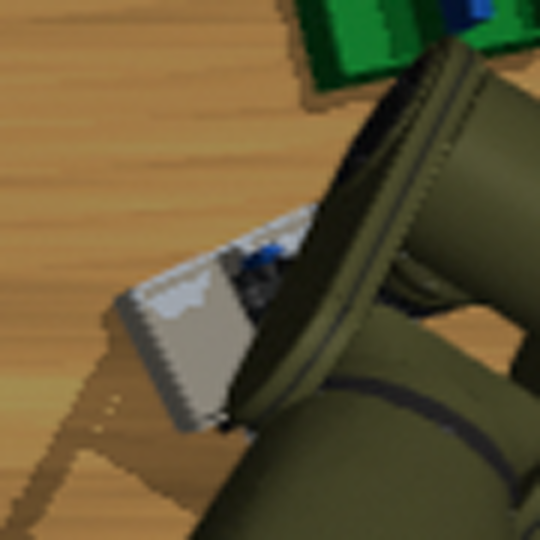

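Call:
apply_moves --steps '[0,0,-4,0,0,0,0,0,-9,0,0,0,0,0,-12,0,0,0,0,0,-12,0,0,0,0,0,-12,0,0,0]'

```text
time_s: 4.2
tcp_pos: [0.5808, -0.3126, 0.1866]
ee_rot: [-0.002, 0.982, 0.189, -0.001]
contact_force: [0.5, 0.1, 0.2]
finger_gap: 0.004
```

```bash
python3 look.py 5 side,230,60,330,185,6 top,310,130,430,240,6;  python3 - <<'E'
from h import *
p,r=cur()
for d in (-.065,-.03,0,.008): q=p+r.apply([0,0,d]);print(d,proj("side",q),proj("top",q))
E
```

```text
4.3 [ 0.58045812 -0.31240303  0.18575525] -0.0009729009204068134
-0.065 [[273.57804916 105.02853786]] [[376.38017367 189.69126482]]
-0.03 [[273.33359814 114.20638184]] [[372.24673736 191.20887313]]
0 [[273.12953319 121.86794227]] [[368.91896161 192.43067983]]
0.008 [[273.0759429  123.87997449]] [[368.06282817 192.74501278]]
```

View pics/side5.png

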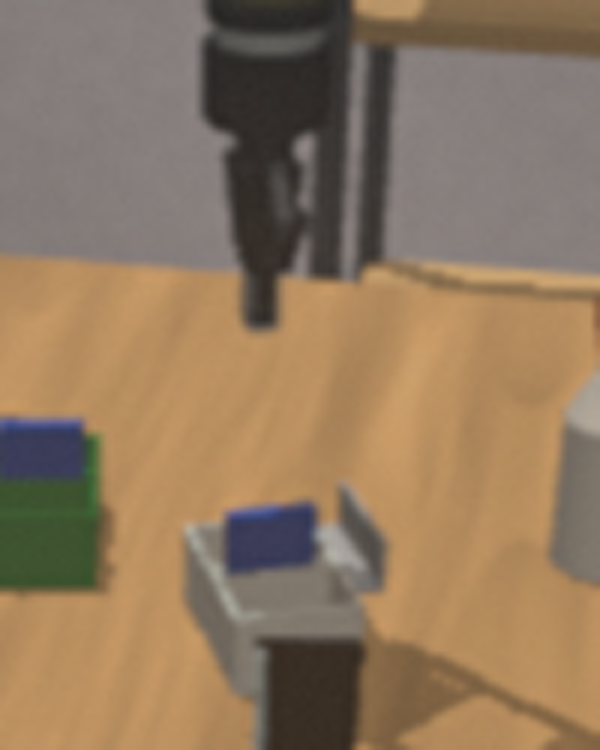

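View pics/top5.png

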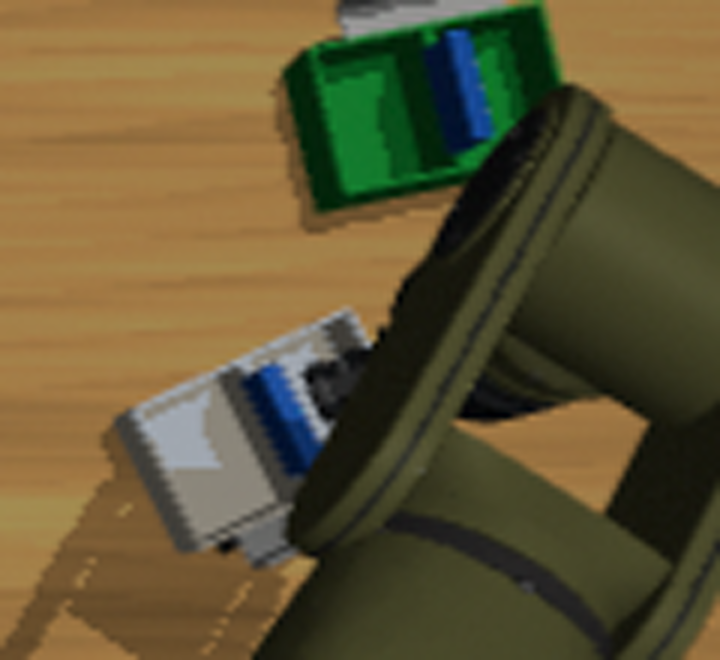

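```bash
python3 - <<'E'
from h import *
p=np.array([.161,-.629,.203])
for d in(-.1,-.05,0,.013,-.005):
  for dy in(-.045,0,.045):
    q=p+[-np.sin(.25)*dy,np.cos(.25)*dy,-d]; print(d,dy,proj("side",q).round(1),proj("top",q).round(1))
import cv2
t=cv2.imread("pics/top0.png");s=cv2.imread("pics/side0.png")
def c(im,n,x0,y0,x1,y1,k):
    cv2.imwrite(f"pics/{n}.png",cv2.resize(im[y0:y1,x0:x1],None,fx=k,fy=k,interpolation=cv2.INTER_CUBIC))
c(t,"t_g",452,324,512,384,9)
c(s,"s_g",360,20,420,100,7)
E
```

```text
-0.1 -0.045 [[386.4  69. ]] [[537.6 355.3]]
-0.1 0 [[390.1  72.2]] [[519.8 359.9]]
-0.1 0.045 [[394.   75.6]] [[502.  364.6]]
-0.05 -0.045 [[384.1  81.1]] [[522.8 348.9]]
-0.05 0 [[387.6  84.5]] [[506.  353.3]]
-0.05 0.045 [[391.4  88.2]] [[489.1 357.7]]
0 -0.045 [[381.8  92.7]] [[509.5 343.1]]
0 0 [[385.2  96.4]] [[493.5 347.3]]
0 0.045 [[388.9 100.3]] [[477.4 351.4]]
0.013 -0.045 [[381.2  95.7]] [[506.2 341.7]]
0.013 0 [[384.6  99.4]] [[490.4 345.8]]
0.013 0.045 [[388.2 103.3]] [[474.5 349.9]]
-0.005 -0.045 [[382.   91.6]] [[510.8 343.7]]
-0.005 0 [[385.5  95.2]] [[494.6 347.9]]
-0.005 0.045 [[389.1  99.1]] [[478.5 352. ]]
```

View pics/t_g.png

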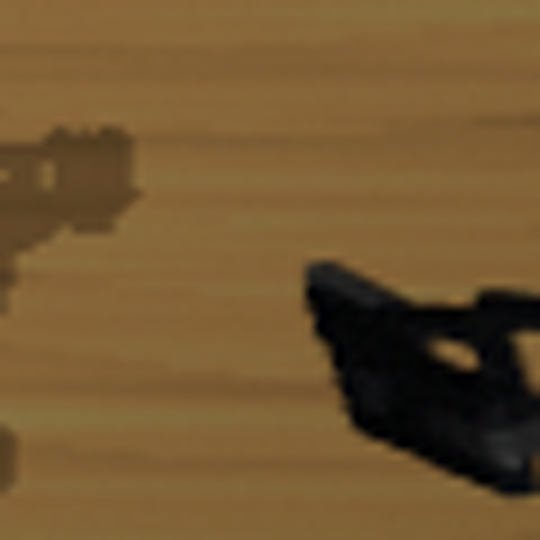

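View pics/s_g.png

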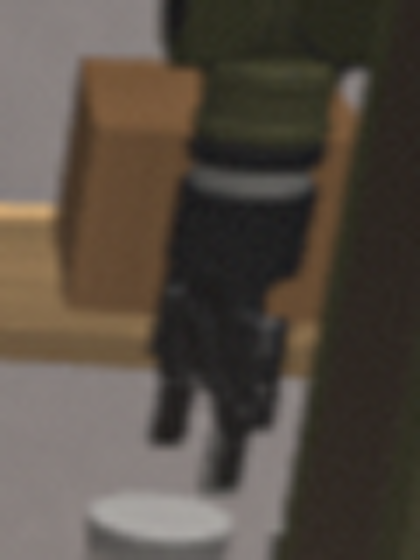

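```bash
cat >> h.py <<'E'
def tri(a,b,x0=(.58,-.31,.15)):
    r=least_squares(lambda q:np.r_[proj("side",q)[0]-a,proj("top",q)[0]-b],x0);return r.x,r.fun
E
python3 - <<'E'
from h import *
for b in((364,194),(367,193),(372,191)):print(tri((273.6,114),b))
print(tri((391.4,89.7),(487,354.5),(.16,-.6,.2)))
o=np.array([-np.sin(.25),np.cos(.25),0])*.045
print(np.array([.161,-.629,.208])+o)
E
python3 look.py 6 top,340,165,390,215,12
```

```text
(array([ 0.57287515, -0.28575423,  0.22768945]), array([ 0.70380765,  0.07580128, -0.06455031, -0.54026756]))
(array([ 0.57547038, -0.29531904,  0.22374585]), array([ 0.39901636,  0.04317392, -0.03660909, -0.30516479]))
(array([ 0.58045338, -0.31149198,  0.21709722]), array([-0.2661295 , -0.02908547,  0.02448095,  0.20227636]))
(array([ 0.15354648, -0.58430246,  0.24649044]), array([-1.26570689,  0.10518362, -0.05406326,  0.81097878]))
[ 0.14986682 -0.58539894  0.208     ]
4.35 [ 0.58057864 -0.3124842   0.18590147] -0.0015203152698636715
```

View pics/top6.png

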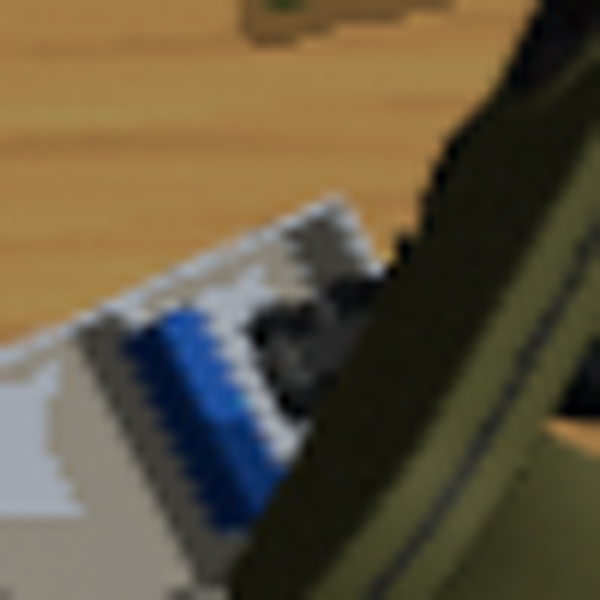

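```bash
python3 - <<'E'
from h import *
sc=lambda u:px((230,60),6,u); tc=lambda u:px((310,130),6,u); t6=lambda u:px((340,165),12,u)
o=[("side",(30,6,18),sc((228,518))),("side",(-30,6,18),sc((313,509))),("side",(40,65.5,-22),sc((242,618))),("side",(40,-65.5,-22),sc((187,525))),("side",(-64,45,10),sc((385,550))),("side",(-64,-45,10),sc((343,487))),
("top",(40,65.5,-22),tc((138,413))),("top",(40,-65.5,-22),tc((348,312))),("top",(-44,65.5,-22),tc((196,545))),("top",(30,6,18),t6((155,322))),("top",(30,-6,18),t6((190,310)))]
for S in (["top"],["side"],["top","side"]):
    x,r=fit([a for a in o if a[0] in S],.078,[.57,-.31,.38]);print(S,x.round(4))
print(r.round(1))
E
```

```text
['top'] [ 0.5677 -0.3067  0.4264]
['side'] [ 0.5709 -0.3059  0.4348]
['top', 'side'] [ 0.5692 -0.3066  0.4341]
[[ 0.3  0.2]
 [ 1.3  0.1]
 [-0.8  0.6]
 [ 0.   0.3]
 [ 0.8 -1.1]
 [ 0.8 -1. ]
 [-1.5 -0.9]
 [ 0.  -0.9]
 [ 0.3  0.9]
 [-0.2 -0.1]
 [ 0.4 -0.7]]
```

```bash
sed -i 's/^CAD=.*/CAD=[.5692,-.3066,.078,.432]/; s/^G=.*/G=np.array([.010,0,-.046])/' h.py; python3 - <<'E'
from h import *
p,r=tcp_of_caddy(CAD[:3],CAD[3],0)
rows([(p+[0,0,.1],r),(p+[0,0,.02],r),(p,r)])
E
```

```text
0.17, -0.99, 5.40, -0.006, 0.002, -0.052
0.19, -0.95, 13.40, -0.006, 0.002, -0.052
0.20, -0.94, 15.40, -0.006, 0.002, -0.052
```

Call:
apply_moves --steps '[0.1,-0.95,0,-0.005,0.002,-0.052,0.2,-0.95,3,-0.005,0.002,-0.052,0.2,-0.95,8,-0.005,0.002,-0.052,0.2,-0.95,12,-0.005,0.002,-0.052,0.2,-0.95,12,-0.005,0.002,-0.052]' --gripper -1

```text
time_s: 4.97
tcp_pos: [0.5762, -0.3011, 0.0627]
ee_rot: [-0.003, 0.977, 0.214, -0.003]
contact_force: [-0.5, 0.6, -0.1]
finger_gap: 1.001
```

```bash
python3 look.py 7 side,240,85,320,185,7; python3 - <<'E'
from h import *
p,r=tcp_of_caddy(CAD[:3],CAD[3],0)
rows([(p+[0,0,.02],r),(p,r)])
E
```

```text
5.025 [ 0.57835015 -0.30242834  0.06614289] 0.9946992260031927
-0.00, -0.00, 1.41, -0.001, 0.001, -0.000
-0.00, 0.00, 3.41, -0.001, 0.001, -0.000
```

View pics/side7.png

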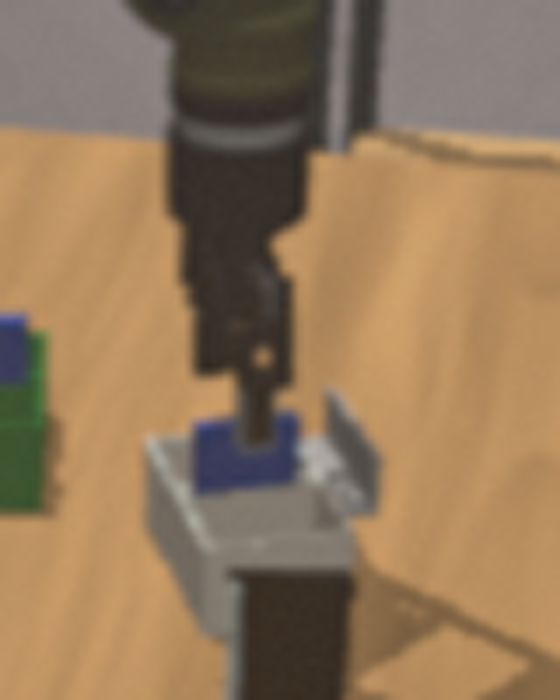

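Call:
apply_moves --steps '[0,0,2,0,0,0,0,0,3.2,0,0,0,0,0,3.4,0,0,0,0,0,3.4,0,0,0,0,0,3.4,0,0,0]'

```text
time_s: 5.65
tcp_pos: [0.5805, -0.3037, 0.0354]
ee_rot: [0.002, 0.977, 0.214, 0.002]
contact_force: [-0.7, -0.4, -0.1]
finger_gap: 0.996
```

```bash
python3 look.py 8 side,240,85,320,185,7
```

```text
5.7 [ 0.58043928 -0.30376567  0.03539996] 1.0006460709212246
```

View pics/side8.png

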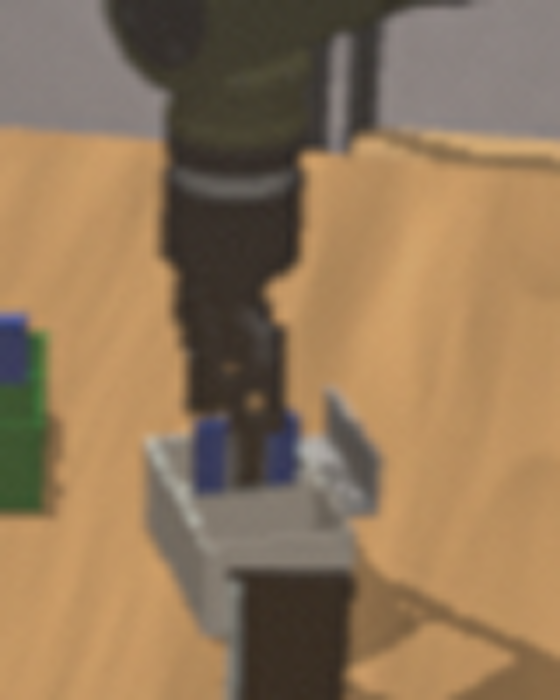

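Call:
apply_moves --steps '[0,0,0,0,0,0,0,0,0,0,0,0,0,0,0,0,0,0,0,0,0,0,0,0,0,0,0,0,0,0]' --gripper 1 --grip_force 100

```text
time_s: 6.32
tcp_pos: [0.5802, -0.3035, 0.0349]
ee_rot: [0.001, 0.977, 0.214, 0.002]
contact_force: [0.8, 0.1, 0.7]
finger_gap: 0.129
```

```bash
python3 look.py 9 side,240,85,320,185,7
```

```text
6.375 [ 0.58023406 -0.30349191  0.03483576] 0.13151465706086224
```

View pics/side9.png

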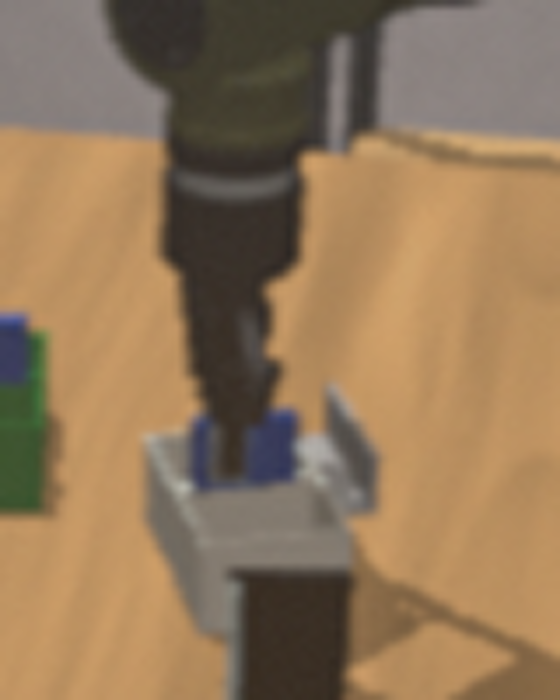

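Call:
apply_moves --steps '[0,0,-2,0,0,0,0,0,-6,0,0,0,0,0,-10,0,0,0,0,0,-12,0,0,0,0,0,-12,0,0,0]'

```text
time_s: 7.0
tcp_pos: [0.5805, -0.3038, 0.1568]
ee_rot: [0.003, 0.977, 0.214, 0.003]
contact_force: [-0.9, -0.3, -3.0]
finger_gap: 0.124
```

```bash
python3 look.py 10 side,235,60,325,170,7;python3 - <<'E'
from h import *
print(proj("top",[[.79,-.03,0]]))
print(least_squares(lambda q:proj("top",[q[0],q[1],.04])[0]-[270,136],[.79,-.03]).x, least_squares(lambda q:proj("side",[q[0],q[1],.04])[0]-[199.5,190],[.79,-.03]).x)
G=np.array([.009,0,-.043])
rows([hookpose(90,40,0,G=G),hookpose(85,20,20,G=G),hookpose(85,0,43,G=G)])
E
```

```text
7.05 [ 0.57941972 -0.3031645   0.15441491] 0.12728892637820843
[[268.23067482 137.34352837]]
[ 0.7840779  -0.03448798] [ 0.78183697 -0.02766632]
22.86, -29.84, 5.10, 0.003, -0.002, 0.277
22.63, -29.90, 5.18, -0.046, 0.345, 0.274
22.12, -30.05, 5.02, -0.101, 0.743, 0.265
```

View pics/side10.png

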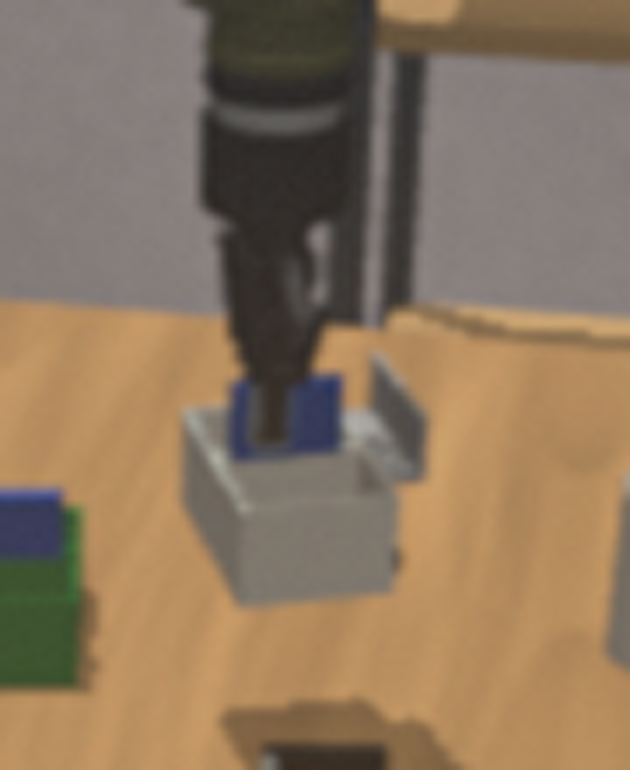

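Call:
apply_moves --steps '[5,-2,-1,0,0,0.05,10,-5,-1,0,0,0.1,15,-9,-1,0,0,0.17,18,-14,-1,0,0,0.22,21,-19,-1,0,0,0.27]'

```text
time_s: 7.68
tcp_pos: [0.6894, -0.0406, 0.1606]
ee_rot: [0.001, 0.997, 0.08, -0.001]
contact_force: [0.9, -0.4, -3.6]
finger_gap: 0.123
```

```bash
python3 - <<'E'
from h import *
G=np.array([.009,0,-.043])
rows([hookpose(90,40,0,G=G),hookpose(85,20,20,G=G),hookpose(85,0,43,G=G)])
E
```

```text
-1.01, -10.71, 5.76, 0.001, 0.002, 0.005
-1.25, -10.71, 5.84, -0.000, 0.351, 0.005
-1.77, -10.71, 5.69, -0.001, 0.753, 0.005
```

Call:
apply_moves --steps '[-0.5,-5,1,0,0.15,0.005,-1,-9,2,0,0.32,0.005,-1.5,-10.7,3,0,0.5,0.005,-1.7,-10.7,3.5,0,0.66,0.005,-1.7,-10.7,3.7,0,0.75,0.005]'

```text
time_s: 8.3
tcp_pos: [0.652, 0.0607, 0.1206]
ee_rot: [-0.029, 0.928, 0.073, 0.363]
contact_force: [1.3, 1.4, -2.7]
finger_gap: 0.125
```

```bash
python3 look.py 11 side,220,110,320,260,5 top,190,130,310,260,6; python3 - <<'E'
from h import *
G=np.array([.009,0,-.043])
rows([hookpose(85,0,43,G=G)])
p,r=cur();print(p,(r*FL).as_euler('zyx'))
c=p-(r*FL).apply(G);print(c)
Rc=(r*FL)
for m in [(30,6,18),(-30,6,18),(40,65.5,-22),(-44,65.5,-22),(40,65.5,-78),(-64,45,10),(40,-65.5,-22)]:
    q=c+Rc.apply(np.array(m)/1e3);print(m,(proj("side",q)-[220,110])*5,(proj("top",q)-[190,130])*6)
E
```

```text
8.4 [0.65114098 0.0604104  0.11919269] 0.1252651654155745
-0.76, -0.12, 1.40, -0.004, 0.010, 0.000
[0.65114098 0.0604104  0.11919269] [ 0.21216349 -0.72891514  0.14484946]
[0.61593781 0.05475132 0.14485807]
(30, 6, 18) [[ 83.22243081 318.20298966]] [[292.03875516 281.66334121]]
(-30, 6, 18) [[158.88351407 378.32839313]] [[308.45361769 380.22589483]]
(40, 65.5, -22) [[ 14.33476    405.17231913]] [[165.41409875 239.03896642]]
(-44, 65.5, -22) [[124.67382256 489.09582543]] [[193.03087681 374.07070456]]
(40, 65.5, -78) [[-47.09252547 462.39735657]] [[162.96039096 181.37757076]]
(-64, 45, 10) [[188.64703586 456.50644731]] [[240.95257804 435.45453247]]
(40, -65.5, -22) [[ 39.82484668 288.76267045]] [[425.832575   199.35853495]]
```

View pics/side11.png

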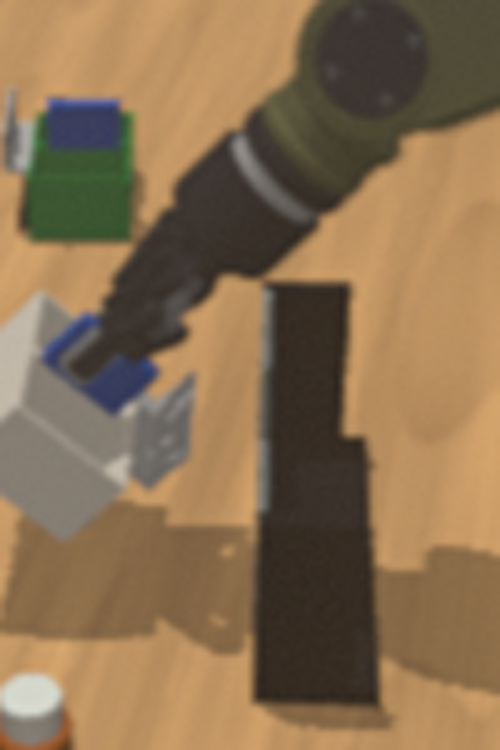

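View pics/top11.png

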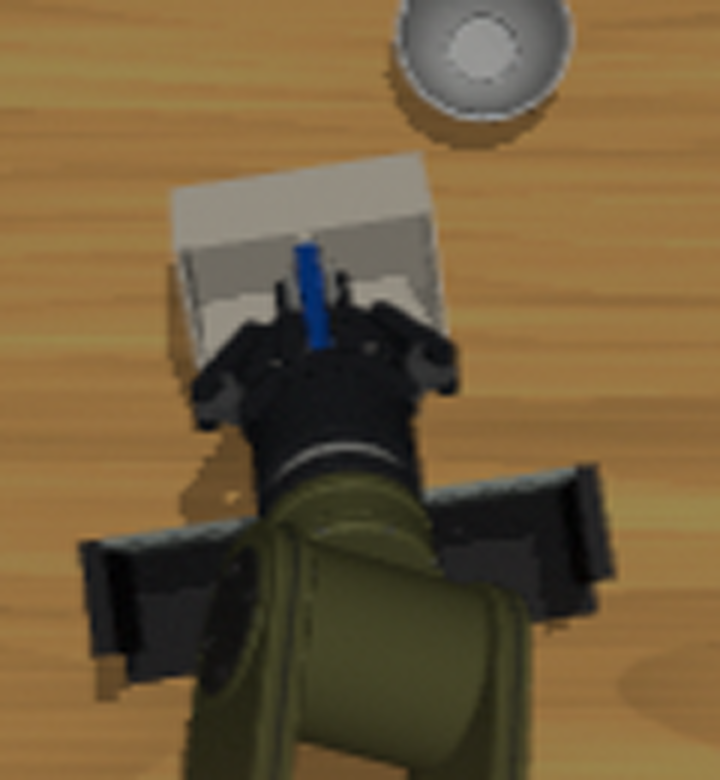

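```bash
python3 - <<'E'
import cv2
for n,b in(("side11",(0,270,220,560,2.6)),("top11",(150,130,470,450,2.2))):
    im=cv2.imread(f"pics/{n}.png");x0,y0,x1,y1,k=b
    cv2.imwrite(f"pics/{n}z.png",cv2.resize(im[y0:y1,x0:x1],None,fx=k,fy=k,interpolation=cv2.INTER_CUBIC))
E
```

```text
(no output)
```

View pics/side11z.png

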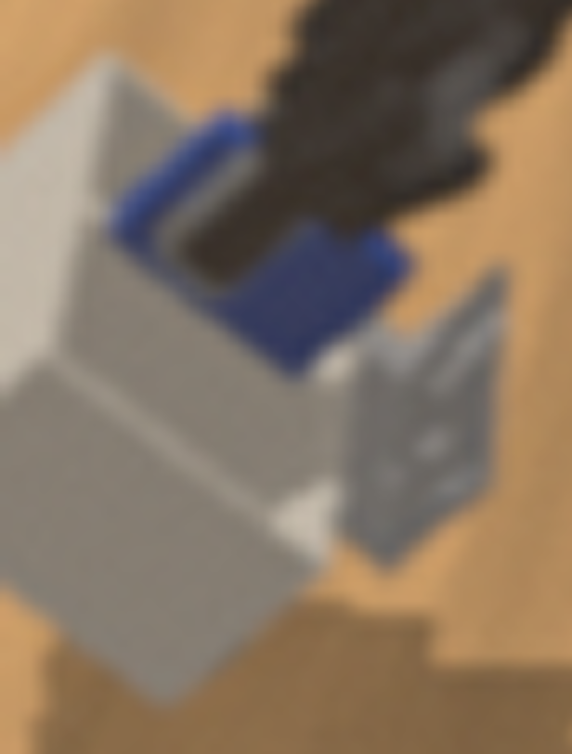

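View pics/top11z.png

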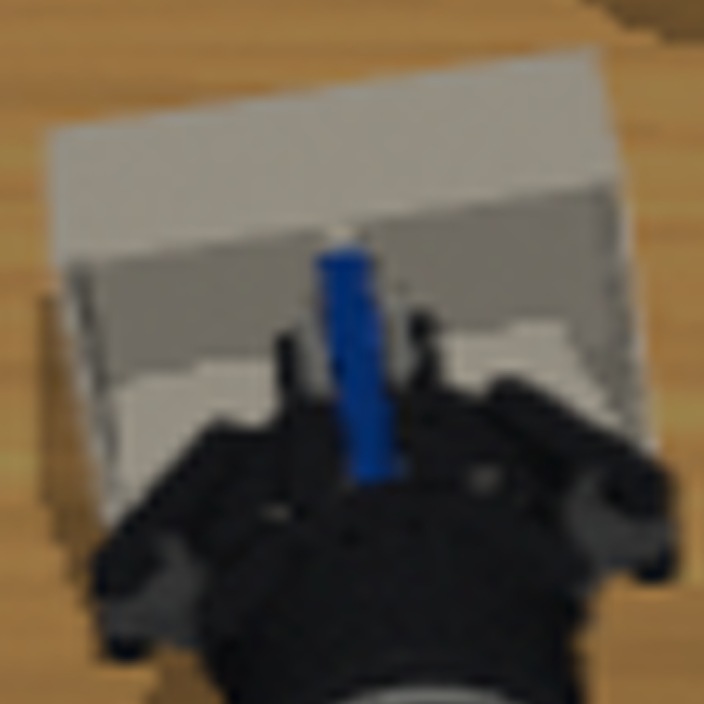

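```bash
cat >> h.py <<'E'
def fit6(obs,x0):
    # x0: pos3, yaw, pitch(deg up), roll
    def res(q):
        Rc=R.from_euler('ZYX',[q[3],-q[4],q[5]])
        return np.concatenate([proj(v,Rc.apply(np.array(m)/1e3)+q[:3])[0]-u for v,m,u in obs])
    r=least_squares(res,x0,loss="soft_l1",x_scale=[.01,.01,.01,.05,.05,.05]);return r.x,r.fun.reshape(-1,2)
E
python3 - <<'E'
from h import *
s=lambda u:px((220,164),13,u); t=lambda u:px((215,151.667),13.2,u)
o=[("side",(40,-65.5,-22),s((110,60))),("side",(40,65.5,-22),s((50,362))),("side",(-44,65.5,-22),s((328,565))),("side",(-44,65.5,-78),s((168,707))),
("side",(30,6,18),s((225,113))),("side",(-30,6,18),s((412,265))),("side",(-64,-45,10),s((507,262))),("side",(-64,45,10),s((492,492))),("side",(-64,45,-26),s((390,572))),
("top",(40,65.5,-78),t((47,130))),("top",(40,-65.5,-78),t((601,47))),("top",(40,65.5,-22),t((62,258))),("top",(40,-65.5,-22),t((618,180))),("top",(30,6,18),t((322,255))),("top",(30,-6,18),t((368,250)))]
x,r=fit6(o,[.616,.055,.145,.155,.73,0])
print(x.round(4));print(r.round(1))
q=[0.65114098,0.0604104,0.11919269]
from cell import read_state
p,rr=cur();print(p,(rr*FL).as_euler('ZYX'))
Rc=R.from_euler('ZYX',[x[3],-x[4],x[5]]);print("G",Rc.inv().apply(p-x[:3]),"rot",( (rr*FL).inv()*Rc).as_rotvec())
E
```

```text
[ 0.617   0.0533  0.1456  0.1493  0.7038 -0.005 ]
[[-0.1 -0.6]
 [-1.1 -0.4]
 [ 0.2  0.2]
 [ 0.6  0.3]
 [-0.9  1. ]
 [ 0.3  1. ]
 [ 0.8  0. ]
 [ 0.3 -1. ]
 [ 0.3  0. ]
 [ 0.  -0.9]
 [-0.3 -0.5]
 [-1.  -1.6]
 [ 0.3 -1.8]
 [ 0.2  5.6]
 [ 0.8  5.4]]
[0.65114098 0.0604104  0.11919269] [ 0.1556006  -0.74056159  0.00314292]
G [ 0.00944961  0.00221138 -0.04260143] rot [-0.01229139  0.03675733 -0.00472364]
```

```bash
sed -i 's/^G=.*/G=np.array([.0094,.001,-.0428])/' h.py; python3 - <<'E'
from h import *
rows([hookpose(85,-5,43.5),hookpose(60,-20,43.5),hookpose(48,-9,43.5),hookpose(34,3,43.5)])
E
```

```text
-1.05, -0.22, 1.70, -0.004, 0.019, 0.000
-3.90, -0.22, 1.12, -0.004, 0.019, 0.000
-4.05, -0.22, -0.50, -0.004, 0.019, 0.000
-4.27, -0.23, -2.33, -0.004, 0.019, 0.000
```

Call:
apply_moves --steps '[-1,-0.2,1.7,-0.004,0.019,0,-2.5,-0.2,1.4,-0.004,0.019,0,-3.9,-0.2,1.1,-0.004,0.019,0,-4.05,-0.2,-0.5,-0.004,0.019,0,-4.05,-0.2,-0.5,-0.004,0.019,0]'

```text
time_s: 9.02
tcp_pos: [0.6234, 0.0567, 0.1034]
ee_rot: [-0.027, 0.924, 0.072, 0.375]
contact_force: [0.3, 0.2, -3.4]
finger_gap: 0.127
```

```bash
python3 look.py 12 side,220,110,320,260,5;python3 - <<'E'
from h import *
rows([hookpose(48,-9,43.5),hookpose(34,3,43.5),hookpose(27,9,43.5),hookpose(21,15,43.5)])
E
```

```text
9.075 [0.62394039 0.05666563 0.10372375] 0.1265264775998211
-0.98, -0.17, 0.18, 0.003, -0.013, 0.002
-1.15, -0.17, -1.66, 0.003, -0.013, 0.002
-1.23, -0.17, -2.57, 0.003, -0.013, 0.002
-1.24, -0.16, -3.42, 0.003, -0.013, 0.002
```

View pics/side12.png

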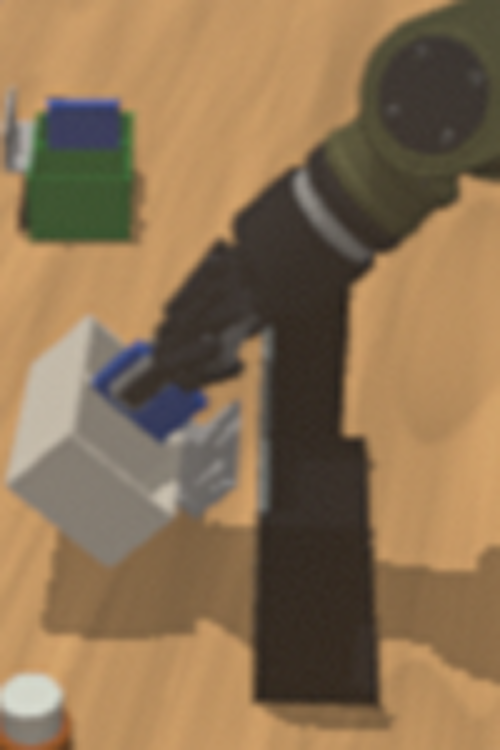

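Call:
apply_moves --steps '[-1,-0.15,0,0,-0.01,0,-1.1,-0.17,-0.8,0,-0.01,0,-1.15,-0.17,-1.7,0,-0.01,0,-1.15,-0.17,-1.7,0,-0.01,0,-1.15,-0.17,-1.7,0,-0.01,0]'

```text
time_s: 9.7
tcp_pos: [0.6041, 0.0554, 0.1078]
ee_rot: [-0.027, 0.925, 0.072, 0.371]
contact_force: [0.4, -0.6, -3.2]
finger_gap: 0.127
```

```bash
python3 look.py 13 side,220,150,300,250,7 top,200,150,300,250,7;python3 - <<'E'
from h import *
rows([hookpose(34,3,43.5),hookpose(27,9,43.5),hookpose(21,15,43.5)])
E
```

```text
9.8 [0.60396405 0.05539739 0.1073033 ] 0.12595760323377744
0.03, 0.01, -0.01, 0.003, -0.003, 0.002
-0.06, 0.01, -0.93, 0.003, -0.003, 0.002
-0.08, 0.02, -1.77, 0.003, -0.003, 0.002
```

View pics/side13.png

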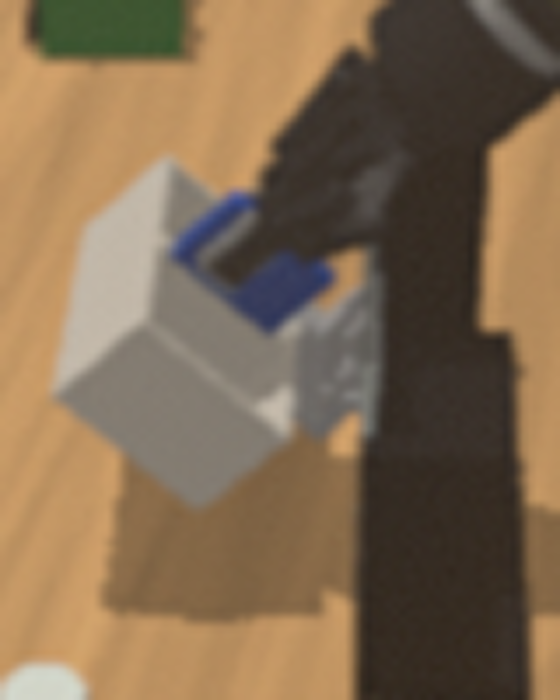

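View pics/top13.png

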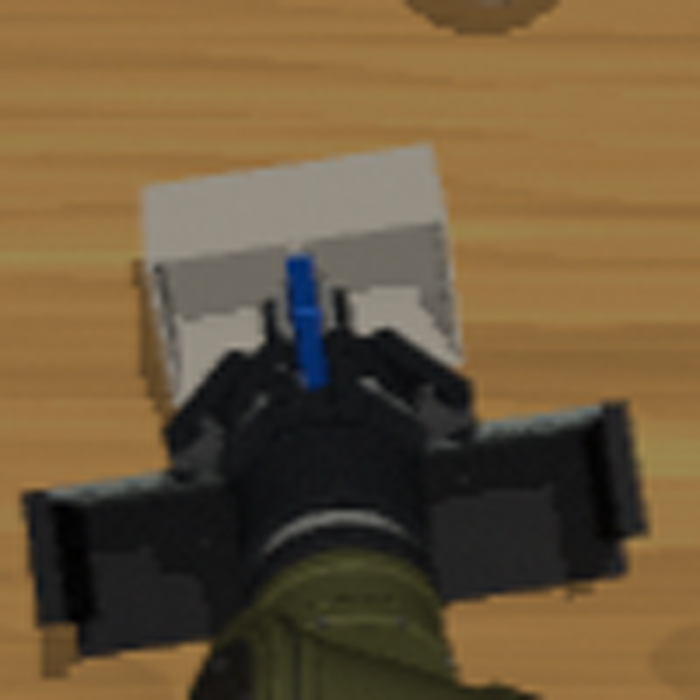

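```bash
python3 - <<'E'
from h import *
s=lambda u:px((220,150),7,u); t=lambda u:px((200,150),7,u)
o=[("side",(40,-65.5,-22),s((168,158))),("side",(40,65.5,-22),s((150,320))),("side",(-44,65.5,-22),s((292,440))),("side",(-44,65.5,-78),s((200,510))),
("side",(40,65.5,-78),s((53,395))),("side",(40,-65.5,-78),s((84,237))),("side",(30,6,18),s((243,192))),("side",(-30,6,18),s((333,275))),("side",(-64,45,-26),s((318,440))),
("top",(40,65.5,-78),t((141,186))),("top",(40,-65.5,-78),t((433,142))),("top",(40,65.5,-22),t((150,263))),("top",(40,-65.5,-22),t((443,221)))]
for oo in (o,[a for a in o if a[0]=="side"]):
    x,r=fit6(oo,[.57,.05,.135,.155,.73,0]);print(x.round(4));
    p,rr=cur();
    Rc=R.from_euler('ZYX',[x[3],-x[4],x[5]]);print("G",Rc.inv().apply(p-x[:3]).round(4),"rot",( (rr*FL).inv()*Rc).as_rotvec().round(3))
    root=x[:3]+Rc.apply([-.044,0,-.026]);print("root in slot",R.from_euler('z',-ST[3]).apply(root-ST[:3])*1e3, np.degrees(x[4]))
print(r.round(1))
E
```

```text
[0.5674 0.046  0.1304 0.138  0.7703 0.0391]
G [ 0.0108  0.0026 -0.0428] rot [ 0.03  -0.009 -0.014]
root in slot [33.13937025 -1.26765214  1.09478288] 44.13512561498583
[0.5687 0.0437 0.1289 0.1448 0.7699 0.0413]
G [ 0.0112  0.0048 -0.0412] rot [ 0.037 -0.008 -0.009]
root in slot [33.99466468 -3.79441382 -0.36974514] 44.112692927564225
[[-0.2  0. ]
 [-0.5 -0.6]
 [ 0.1 -0.6]
 [ 0.1  0.1]
 [ 0.3 -0. ]
 [-0.2 -0.6]
 [-0.7  0.8]
 [ 0.7  1.2]
 [ 0.3  0.1]]
```

```bash
python3 - <<'E'
from h import *
W=[(27,10,43.5),(21,16,43.5),(17,18.5,39.5),(13,19,34.5),(9,19,27),(8,15,20),(8,12,14),(9,9,9),(10,6,5),(10,3,2)]
rows([hookpose(*w) for w in W])
E
```

```text
0.01, 0.01, -1.00, 0.003, -0.003, 0.002
-0.01, 0.02, -1.85, 0.003, -0.003, 0.002
-0.26, 0.02, -1.94, 0.003, -0.072, 0.002
-0.72, 0.02, -1.80, 0.003, -0.160, 0.002
-1.38, 0.01, -1.45, 0.003, -0.291, 0.002
-2.14, 0.01, -0.68, 0.003, -0.413, 0.001
-2.76, 0.01, -0.05, 0.003, -0.517, 0.001
-3.26, 0.00, 0.56, 0.003, -0.605, 0.001
-3.71, 0.00, 1.07, 0.003, -0.674, 0.001
-4.17, -0.00, 1.45, 0.004, -0.727, 0.001
```

Call:
apply_moves --steps '[0,0,-1,0,0,0,0,0,-1.85,0,0,0,-0.26,0,-1.94,0,-0.07,0,-0.72,0,-1.8,0,-0.16,0,-0.72,0,-1.8,0,-0.16,0]'

```text
time_s: 10.42
tcp_pos: [0.588, 0.0527, 0.1176]
ee_rot: [-0.021, 0.952, 0.074, 0.298]
contact_force: [0.1, 0.9, -2.2]
finger_gap: 0.127
```

```bash
python3 look.py 14 side,220,150,300,250,7;python3 - <<'E'
from h import *
W=[(13,19,34.5),(9,19,27),(8,15,20),(8,12,14),(9,9,9),(10,6,5),(10,3,2)]
rows([hookpose(*w) for w in W])
E
```

```text
10.475 [0.58710974 0.05279026 0.11647392] 0.12824737029364727
-0.11, 0.01, 0.06, 0.003, -0.002, 0.002
-0.70, 0.01, 0.51, 0.003, -0.133, 0.002
-1.34, 0.01, 1.38, 0.003, -0.255, 0.002
-1.85, 0.00, 2.11, 0.004, -0.360, 0.001
-2.25, 0.00, 2.78, 0.004, -0.447, 0.001
-2.62, -0.00, 3.36, 0.004, -0.517, 0.001
-3.01, -0.00, 3.80, 0.004, -0.570, 0.001
```

View pics/side14.png

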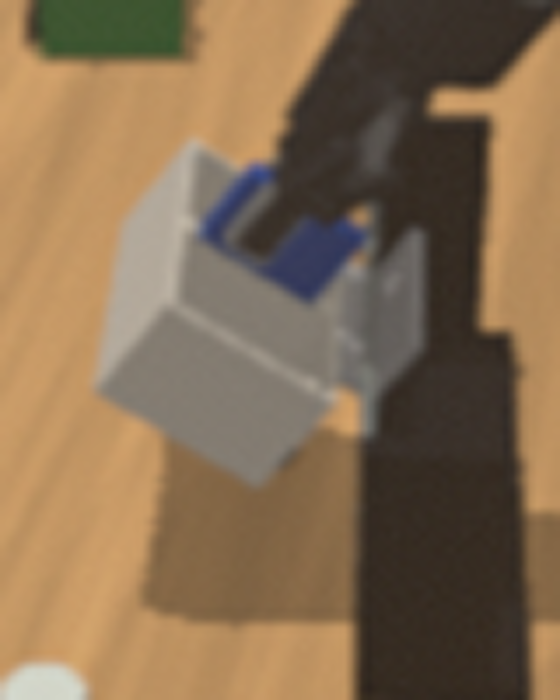

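Call:
apply_moves --steps '[-0.7,0,0.5,0,-0.13,0,-1.34,0,1.38,0,-0.255,0,-1.85,0,2.1,0,-0.36,0,-2.25,0,2.78,0,-0.445,0,-2.25,0,2.78,0,-0.445,0]'

```text
time_s: 11.1
tcp_pos: [0.5842, 0.0525, 0.079]
ee_rot: [-0.005, 0.994, 0.077, 0.079]
contact_force: [0.4, -0.6, -3.4]
finger_gap: 0.124
```

```bash
python3 look.py 15 side,220,150,300,250,7;python3 - <<'E'
from h import *
W=[(9,9,9),(10,6,5),(10,3,2),(10,0,0),(10,-1,-1)]
rows([hookpose(*w) for w in W])
E
```

```text
11.15 [0.58354944 0.05239307 0.07906152] 0.12848369451750846
0.11, 0.03, -0.15, 0.003, -0.001, 0.000
0.03, 0.03, 0.53, 0.003, -0.071, 0.000
-0.13, 0.03, 1.09, 0.003, -0.123, 0.000
-0.26, 0.03, 1.56, 0.003, -0.158, 0.000
-0.32, 0.03, 1.75, 0.003, -0.175, 0.000
```

View pics/side15.png

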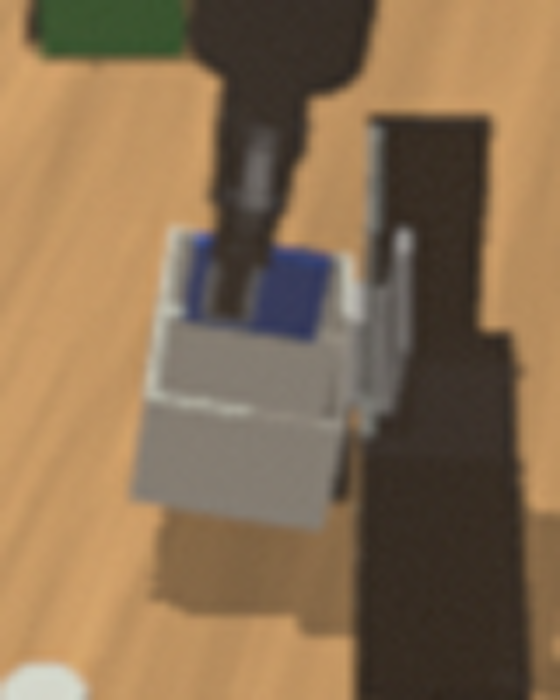

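Call:
apply_moves --steps '[0.05,0,0.2,0,-0.04,0,0,0,0.6,0,-0.08,0,-0.13,0,1,0,-0.12,0,-0.13,0,1,0,-0.12,0,-0.13,0,1,0,-0.12,0]'

```text
time_s: 11.78
tcp_pos: [0.5848, 0.0522, 0.0699]
ee_rot: [0.0, 0.997, 0.077, 0.02]
contact_force: [4.1, 1.0, -3.0]
finger_gap: 0.122
```

```bash
python3 look.py 16 side,220,150,300,250,7;python3 - <<'E'
from h import *
W=[(10,3,2),(10,0,0),(10,-1,-1)]
rows([hookpose(*w) for w in W])
E
```

```text
11.825 [0.58470707 0.05226975 0.06995875] 0.1257025145254346
-0.08, -0.00, 0.19, 0.004, -0.004, -0.000
-0.15, -0.00, 0.67, 0.004, -0.039, -0.000
-0.19, -0.00, 0.86, 0.004, -0.056, -0.000
```

View pics/side16.png

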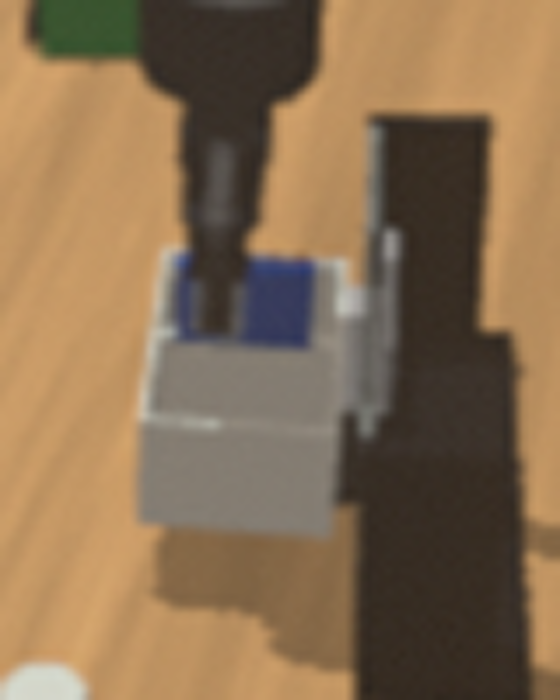

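Call:
apply_moves --steps '[0.03,0,0.2,0,-0.01,0,0.02,0,0.4,0,-0.02,0,0,0,0.6,0,-0.03,0,0,0,0.6,0,-0.03,0,0,0,0.6,0,-0.03,0]'

```text
time_s: 12.45
tcp_pos: [0.5854, 0.0522, 0.0642]
ee_rot: [0.002, 0.997, 0.077, 0.005]
contact_force: [5.2, 1.3, -1.1]
finger_gap: 0.122
```

```bash
python3 look.py 17 side,220,150,300,250,7;python3 - <<'E'
from h import *
W=[(10,0,0),(11,0,0),(11,-1,-1)]
rows([hookpose(*w) for w in W])
E
```

```text
12.5 [0.58543117 0.05224319 0.06419819] 0.12615215012654035
-0.20, -0.01, 0.10, 0.004, -0.009, -0.000
-0.10, -0.01, 0.10, 0.004, -0.009, -0.000
-0.13, -0.01, 0.29, 0.004, -0.027, -0.000
```

View pics/side17.png

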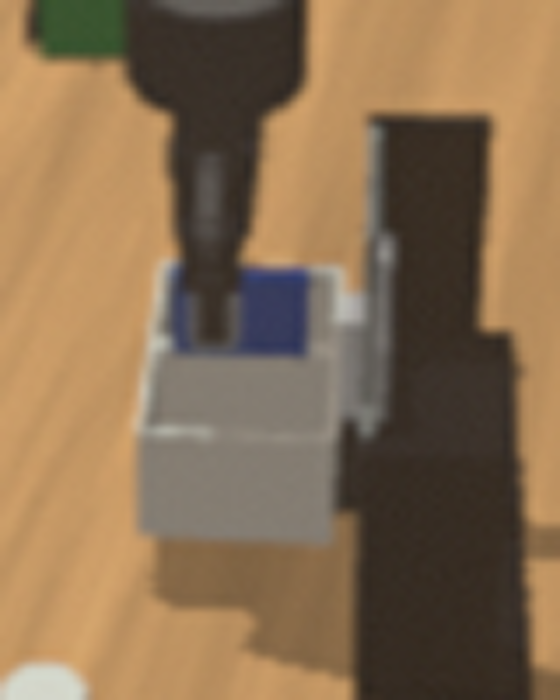

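Call:
apply_moves --steps '[0.08,0,0.1,0,-0.004,0,0.08,0,0.2,0,-0.008,0,0.08,0,0.25,0,-0.008,0,0.08,0,0.25,0,-0.008,0,0.08,0,0.25,0,-0.008,0]'

```text
time_s: 13.12
tcp_pos: [0.586, 0.0523, 0.0626]
ee_rot: [0.002, 0.997, 0.077, 0.0]
contact_force: [3.7, 1.3, 4.9]
finger_gap: 0.126
```

```bash
python3 - <<'E'
from h import *
from cell import read_state
s=read_state();print(s["tcp_pos"],s["contact_force"],s["wrist_torque"])
rows([hookpose(11,0,0),hookpose(11,-1,-1)])
E
```

```text
[0.58604301 0.05233436 0.06262709] [3.68490975 1.27482191 4.87475611] [ 0.25581741 -0.46703625  0.16959233]
-0.16, -0.01, -0.06, 0.004, -0.001, -0.001
-0.19, -0.01, 0.14, 0.004, -0.018, -0.001
```

Call:
apply_moves --steps '[0,0,0,0,0,0,0,0,0,0,0,0,0,0,0,0,0,0,0,0,0,0,0,0,0,0,0,0,0,0]' --gripper -0.2

```text
time_s: 13.75
tcp_pos: [0.5848, 0.0523, 0.0609]
ee_rot: [0.002, 0.997, 0.077, -0.001]
contact_force: [0.2, -0.3, -0.1]
finger_gap: 0.598
```

```bash
python3 look.py 18 side,220,150,300,250,7 top,200,150,300,250,7
```

```text
13.85 [0.58498843 0.05231354 0.06108472] 0.5986657639452896
```

View pics/side18.png

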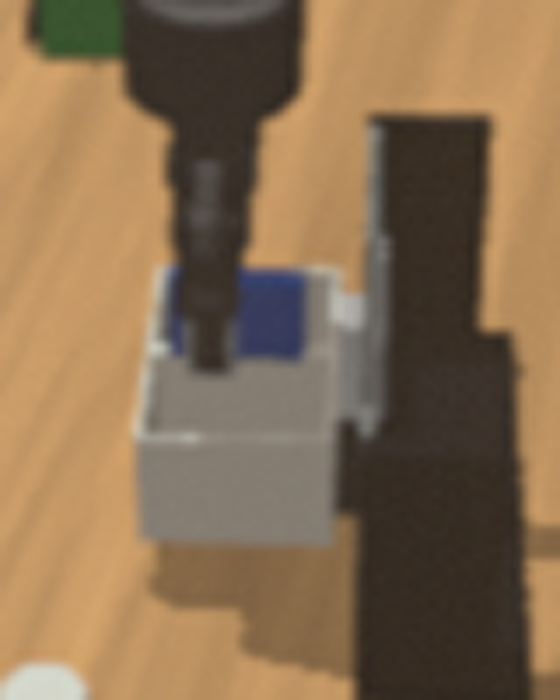

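View pics/top18.png

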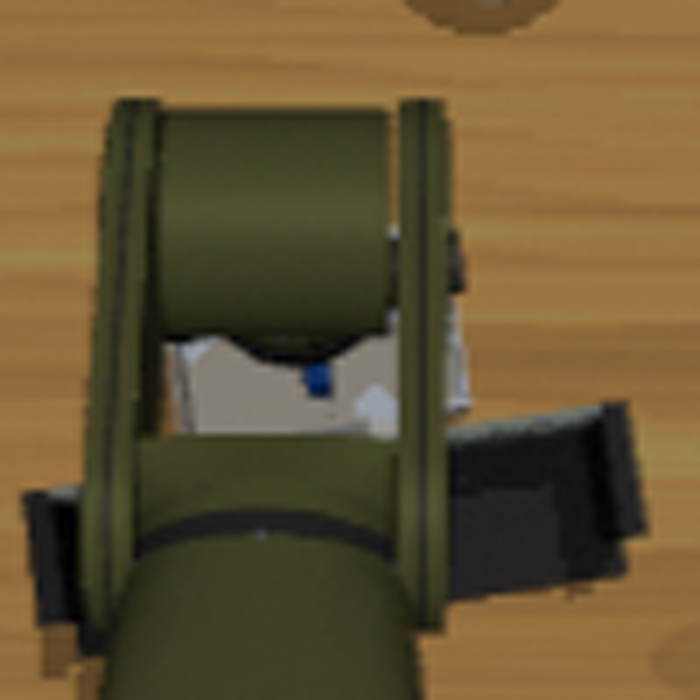

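Call:
apply_moves --steps '[0,0,-2,0,0,0,0,0,-7,0,0,0,0,0,-13,0,0,0,0,0,-18,0,0,0,0,0,-20,0,0,0]'

```text
time_s: 14.48
tcp_pos: [0.5869, 0.0531, 0.2674]
ee_rot: [0.002, 0.997, 0.077, 0.004]
contact_force: [0.1, -0.1, -1.1]
finger_gap: 0.603
```

```bash
python3 look.py 19 side,200,150,300,300,5;python3 - <<'E'
from h import *
from cell import read_state
print(read_state()["q"].round(3))
B=[.585,.329]
for sg in(1,-1):
    Q=R.from_euler('z',.155+sg*np.pi/2)*FL
    rows([((B[0],B[1],.20),Q),((B[0],B[1],.043),Q)])
E
```

```text
14.525 [0.58727283 0.05306323 0.26825996] 0.6009371264326592
[ 1.000e-03 -4.600e-02  1.719e+00 -4.000e-03  1.460e+00  1.418e+00]
3.97, -27.33, 6.72, 0.010, -0.003, -1.571
3.84, -27.41, 22.42, 0.010, -0.003, -1.571
3.97, -27.33, 6.72, -0.003, -0.010, 1.570
3.84, -27.41, 22.42, -0.003, -0.010, 1.570
```

View pics/side19.png

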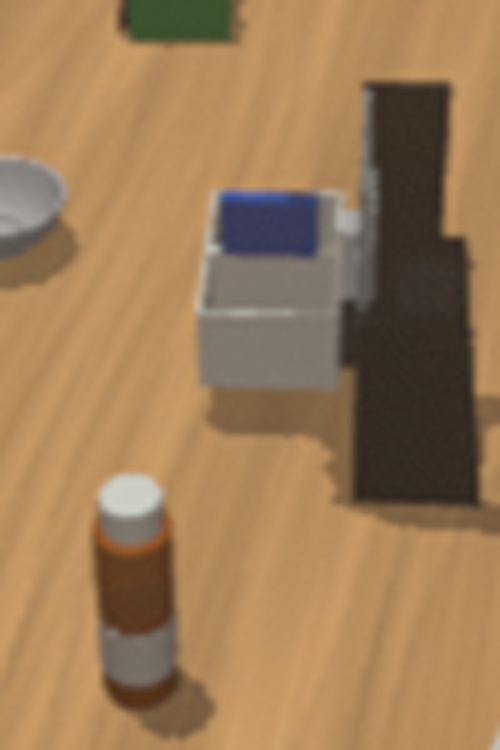

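Call:
apply_moves --steps '[1,-6,1,0,0,-0.18,2,-12,2,0,0,-0.36,3,-18,3,0,0,-0.54,3.9,-24,4,0,0,-0.72,3.97,-27.33,4.7,0,0,-0.9]' --gripper -1 --grip_force 60

```text
time_s: 15.15
tcp_pos: [0.5806, 0.3313, 0.2099]
ee_rot: [0.001, 0.862, 0.507, -0.003]
contact_force: [0.8, 0.4, -0.2]
finger_gap: 1.0
```

```bash
python3 - <<'E'
from h import *
B=[.585,.329]
Q=R.from_euler('z',.155+np.pi/2)*FL
rows([((B[0],B[1],.20),Q),((B[0],B[1],.13),Q),((B[0],B[1],.043),Q)])
E
```

```text
0.02, 0.50, 0.99, -0.004, 0.006, -0.663
0.07, 0.51, 7.99, -0.004, 0.006, -0.663
0.13, 0.52, 16.69, -0.004, 0.006, -0.663
```

Call:
apply_moves --steps '[0,0.5,2,0,0,-0.17,0,0.5,4,0,0,-0.34,0,0.5,6,0,0,-0.51,0,0.5,8,0,0,-0.663,0,0.5,8,0,0,-0.663]'

```text
time_s: 15.78
tcp_pos: [0.5841, 0.3251, 0.1288]
ee_rot: [-0.001, 0.654, 0.756, -0.005]
contact_force: [-0.4, 0.9, -0.5]
finger_gap: 1.0
```

```bash
python3 look.py 20 side,190,160,290,300,5 top,110,130,210,230,7; python3 - <<'E'
from h import *
B=[.585,.329]
Q=R.from_euler('z',.155+np.pi/2)*FL
rows([((B[0],B[1],.13),Q),((B[0],B[1],.043),Q)])
E
```

```text
15.875 [0.58611863 0.3260507  0.13234646] 1.00175851517992
0.31, -0.07, 0.23, -0.003, 0.004, -0.011
0.34, -0.04, 8.93, -0.003, 0.004, -0.011
```

View pics/side20.png

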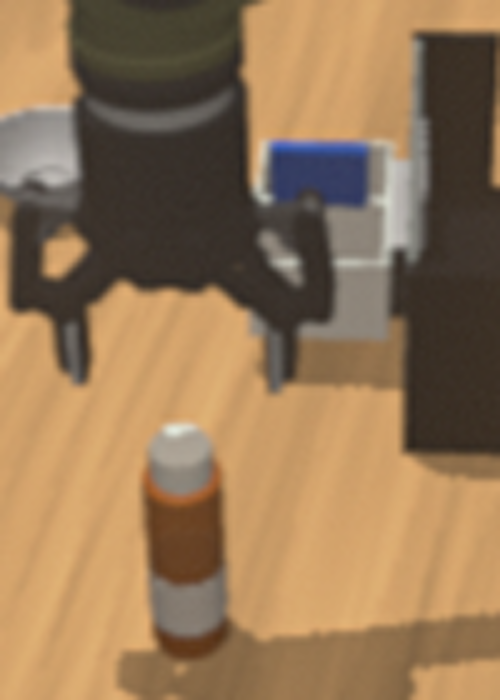

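View pics/top20.png

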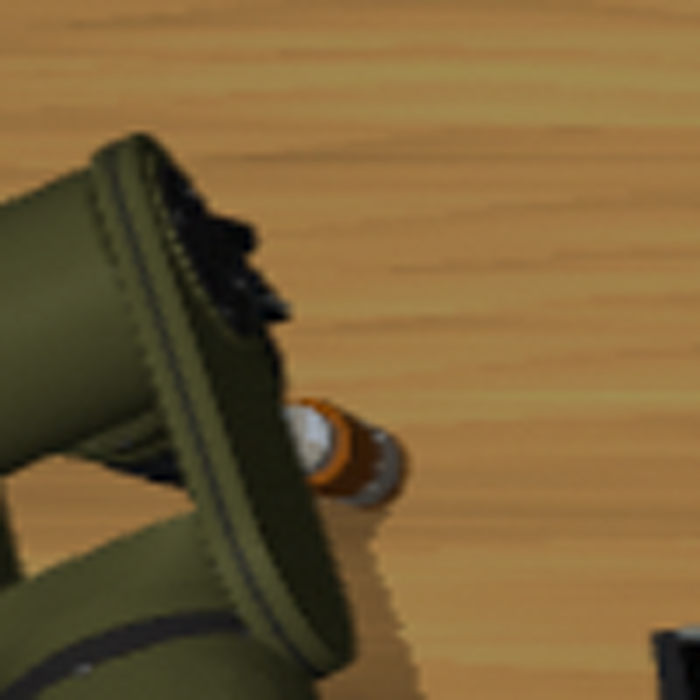

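Call:
apply_moves --steps '[0.3,-0.06,2.5,0,0,0,0.3,-0.05,5,0,0,-0.01,0.32,-0.05,7.5,0,0,-0.01,0.32,-0.05,8.5,0,0,-0.01,0.32,-0.05,8.5,0,0,-0.01]'

```text
time_s: 16.5
tcp_pos: [0.5856, 0.329, 0.0482]
ee_rot: [0.001, 0.65, 0.76, -0.002]
contact_force: [-0.3, -0.5, 0.3]
finger_gap: 0.998
```

Call:
apply_moves --steps '[0,0,0,0,0,0,0,0,0,0,0,0,0,0,0,0,0,0,0,0,0,0,0,0,0,0,0,0,0,0]' --gripper 1 --grip_force 50

```text
time_s: 17.12
tcp_pos: [0.5859, 0.3293, 0.0494]
ee_rot: [0.001, 0.65, 0.76, -0.001]
contact_force: [-1.7, 1.4, 5.3]
finger_gap: 0.46
```

```bash
python3 look.py 21 side,190,160,290,300,5
```

```text
17.175 [0.58590943 0.32934485 0.04939147] 0.4512402251715822
```

View pics/side21.png

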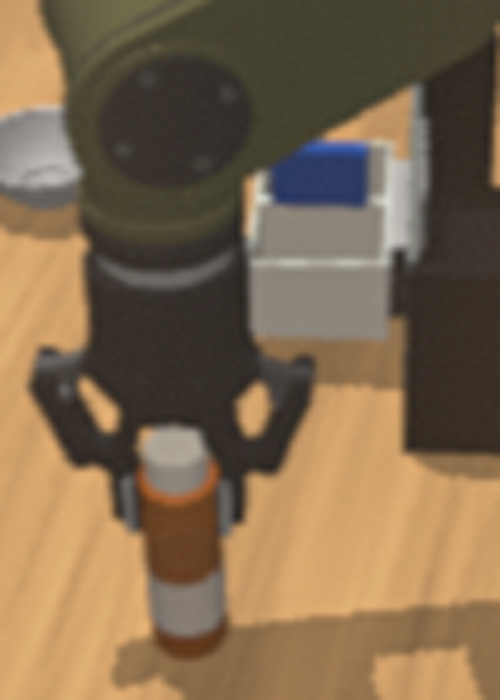

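```bash
python3 - <<'E'
from h import *
s=lambda u:px((200,150),5,u)
o=[("side",(40,65.5,-22),s((199,312))),("side",(-44,65.5,-22),s((339,313))),("side",(40,-65.5,-22),s((214,191))),("side",(40,65.5,-78),s((202,384))),("side",(-44,65.5,-78),s((338,388))),("side",(30,6,18),s((220,198))),("side",(-30,6,18),s((319,199)))]
x,r=fit6(o,[.575,.05,.106,.155,.0,0]);print(x.round(4));print(r.round(1))
print("slot frame",R.from_euler('z',-ST[3]).apply(x[:3]-ST[:3])*1e3)
c=np.array(ST[:3])+R.from_euler('z',.155).apply([.055,-.001,.026]);print("nominal",c)
b=c+R.from_euler('z',.155).apply([.003,.034,0]);print("bottle target",b)
p,rr=cur();Q=R.from_euler('z',.155+np.pi/2)*FL
rows([((p[0],p[1],.21),Q),((b[0],b[1],.21),Q)])
E
```

```text
[ 0.5784  0.0417  0.1012  0.1637 -0.0137  0.0094]
[[-0.2 -0.3]
 [ 0.2 -0. ]
 [ 0.  -0.1]
 [-0.2  0.1]
 [ 0.2 -0.2]
 [-0.   0.2]
 [-0.   0.3]]
slot frame [56.76491655 -8.4203739  21.2169433 ]
nominal [0.57549501 0.04880289 0.106     ]
bottle target [0.57321013 0.08285843 0.106     ]
-0.05, -0.01, -16.06, -0.000, 0.003, 0.002
-24.20, -5.11, -15.98, -0.000, 0.003, 0.002
```

Call:
apply_moves --steps '[0,0,-3,0,0,0,0,0,-8,0,0,0,0,0,-13,0,0,0,0,0,-16,0,0,0,0,0,-16,0,0,0]'

```text
time_s: 17.8
tcp_pos: [0.5873, 0.3303, 0.2113]
ee_rot: [0.002, 0.65, 0.76, 0.001]
contact_force: [0.4, 0.3, -1.4]
finger_gap: 0.462
```

```bash
python3 look.py 22 top,195,155,305,245,7 side,170,60,290,240,4
```

```text
17.9 [0.58501306 0.32928085 0.20613955] 0.45363443944007703
```

View pics/top22.png

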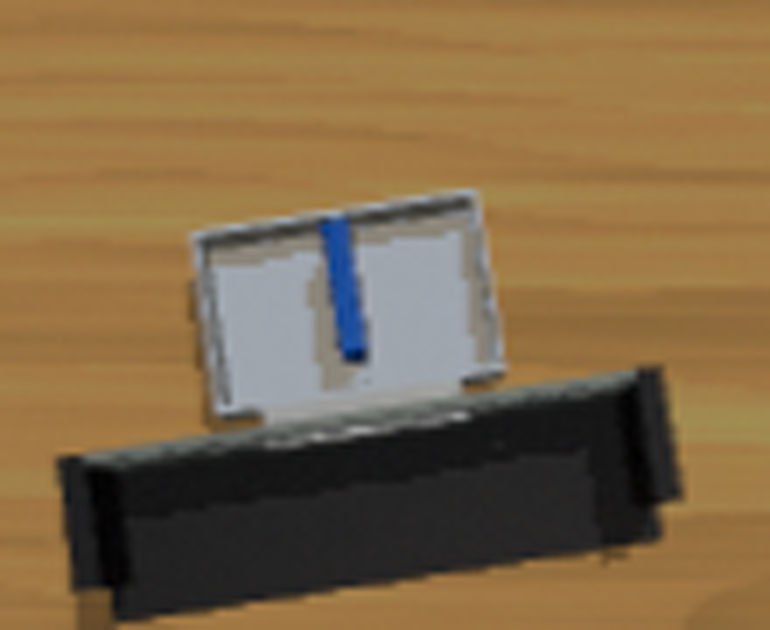

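View pics/side22.png

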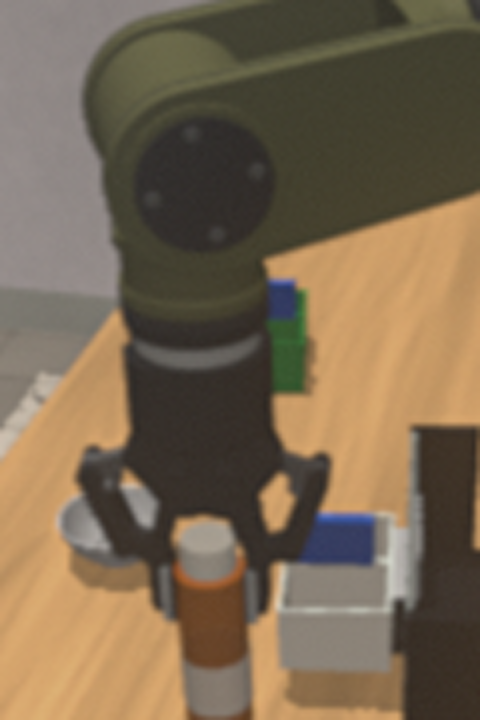

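```bash
python3 - <<'E'
from h import *
s=lambda u:px((200,150),5,u);t=lambda u:px((195,155),7,u)
o=[("side",(40,65.5,-22),s((199,312))),("side",(-44,65.5,-22),s((339,313))),("side",(40,-65.5,-22),s((214,191))),("side",(40,65.5,-78),s((202,384))),("side",(-44,65.5,-78),s((338,388))),("side",(30,6,18),s((220,198))),("side",(-30,6,18),s((319,199))),
("top",(40,65.5,-22),t((190,236))),("top",(40,-65.5,-22),t((478,189))),("top",(-44,-65.5,-22),t((505,377))),("top",(-44,65.5,-22),t((211,420))),("top",(30,6,18),t((322,220))),("top",(30,-6,18),t((345,216)))]
x,r=fit6(o,[.575,.05,.106,.155,.0,0]);print(x.round(4),np.abs(r).max())
print("slot frame",R.from_euler('z',-ST[3]).apply(x[:3]-ST[:3])*1e3)
Rc=R.from_euler('ZYX',[x[3],-x[4],x[5]])
print("tip in slot",R.from_euler('z',-ST[3]).apply(x[:3]+Rc.apply([-.062,0,.01])-ST[:3])*1e3)
c=np.array([x[0],x[1],.106]);b=c+R.from_euler('z',x[3]).apply([.003,.033,0]);print("bottle target",b)
p,rr=cur();Q=R.from_euler('z',.155+np.pi/2)*FL
rows([((b[0],b[1],.21),Q)])
E
```

```text
[ 0.5758  0.0492  0.1069  0.1506 -0.0234  0.012 ] 0.7501527065359141
slot frame [55.41330013 -0.61543136 26.90962887]
tip in slot [-6.33594909 -0.46215619 38.35544587]
bottle target [0.57385975 0.08232328 0.106     ]
-24.22, -4.96, -0.27, -0.003, 0.004, 0.002
```

Call:
apply_moves --steps '[-5.5,-1.1,-0.3,0,0,0,-11,-2.2,-0.3,0,0,0,-16.5,-3.4,-0.3,0,0,0,-21.5,-4.4,-0.3,0,0,0,-24.2,-4.96,-0.3,0,0,0]'

```text
time_s: 18.52
tcp_pos: [0.5726, 0.0804, 0.2083]
ee_rot: [-0.001, 0.65, 0.76, -0.004]
contact_force: [-0.0, -0.5, -1.8]
finger_gap: 0.457
```

```bash
python3 look.py 23 top,195,135,305,245,7 side,210,110,310,250,5; python3 - <<'E'
from h import *
b=(.574,.0823);Q=R.from_euler('z',.155+np.pi/2)*FL
p,rr=cur();print(p)
rows([((b[0],b[1],.21),Q),((b[0],b[1],.089),Q)])
E
```

```text
18.625 [0.57285366 0.08020396 0.20850438] 0.45214535957477114
[0.57285366 0.08020396 0.20850438]
0.19, 0.14, -0.15, -0.007, 0.004, -0.002
0.23, 0.22, 11.95, -0.007, 0.004, -0.002
```

View pics/top23.png

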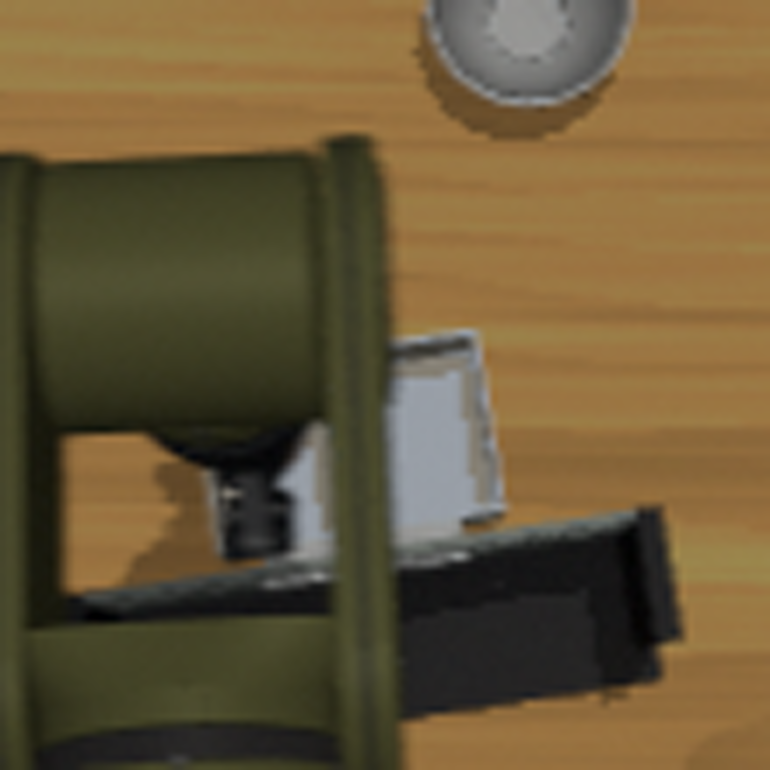

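View pics/side23.png

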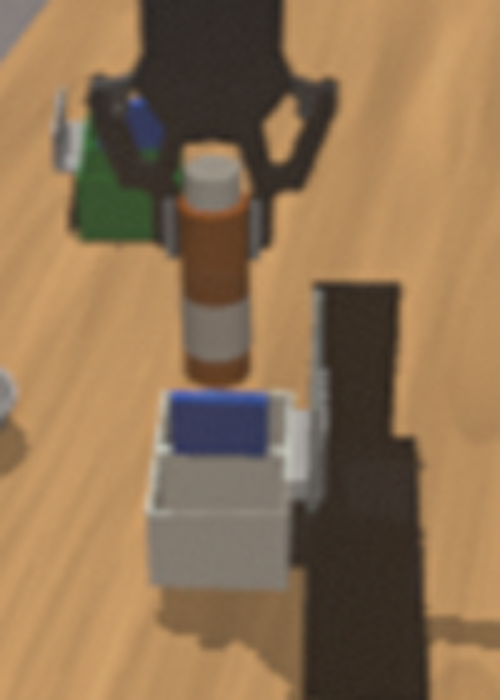

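Call:
apply_moves --steps '[0.2,0.15,1.5,-0.005,0.003,0,0.2,0.15,3.5,-0.005,0.003,0,0.2,0.18,5.5,-0.005,0.003,0,0.2,0.18,6.3,-0.005,0.003,0,0.2,0.18,6.3,-0.005,0.003,0]'

```text
time_s: 19.25
tcp_pos: [0.5752, 0.0852, 0.1477]
ee_rot: [0.001, 0.649, 0.76, 0.001]
contact_force: [-0.5, -0.3, -1.6]
finger_gap: 0.459
```

```bash
python3 look.py 24 side,220,130,300,240,7; python3 - <<'E'
from h import *
b=(.574,.0823);Q=R.from_euler('z',.155+np.pi/2)*FL
p,rr=cur();print(p)
print("pred bottom centre",(proj("side",p-[0,0,.049])-[220,130])*7, "bay rim mid near/far", [(proj("side",T([.5758,.0492,.106,.1506],np.array([m])/1e3))-[220,130])*7 for m in [(-2,62.5,-22),(-2,33,-22),(-2,33,-73)]])
rows([((b[0],b[1],.089),Q),((b[0],b[1],.084),Q)])
E
```

```text
19.3 [0.57593849 0.08510041 0.14884639] 0.4555992193015788
[0.57593849 0.08510041 0.14884639]
pred bottom centre [[219.68289151 503.51344193]] bay rim mid near/far [array([[233.47585069, 572.24978363]]), array([[237.70162663, 530.80380949]]), array([[237.71974703, 624.37240354]])]
-0.24, -0.26, 5.98, 0.004, 0.000, 0.002
-0.24, -0.26, 6.48, 0.004, 0.000, 0.002
```

View pics/side24.png

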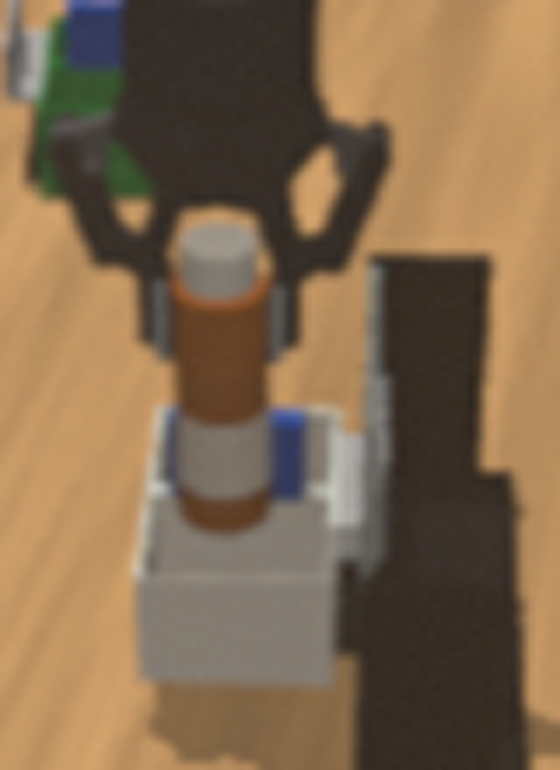

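Call:
apply_moves --steps '[-0.24,-0.26,1,0.003,0,0,-0.24,-0.26,2.5,0.003,0,0,-0.24,-0.26,4,0.003,0,0,-0.24,-0.26,5.5,0.003,0,0,-0.24,-0.26,5.5,0.003,0,0]'

```text
time_s: 19.92
tcp_pos: [0.5723, 0.082, 0.0915]
ee_rot: [-0.001, 0.65, 0.76, -0.001]
contact_force: [-0.1, 0.3, -1.4]
finger_gap: 0.453
```

```bash
python3 look.py 25 side,220,130,300,240,7; python3 - <<'E'
from h import *
b=(.574,.0823);Q=R.from_euler('z',.155+np.pi/2)*FL
rows([((b[0],b[1],.084),Q),((b[0],b[1],.082),Q)])
E
```

```text
19.975 [0.57321107 0.08209591 0.0927832 ] 0.4584889513419553
0.01, 0.08, 0.88, -0.001, 0.000, 0.002
0.01, 0.08, 1.08, -0.001, 0.000, 0.002
```

View pics/side25.png

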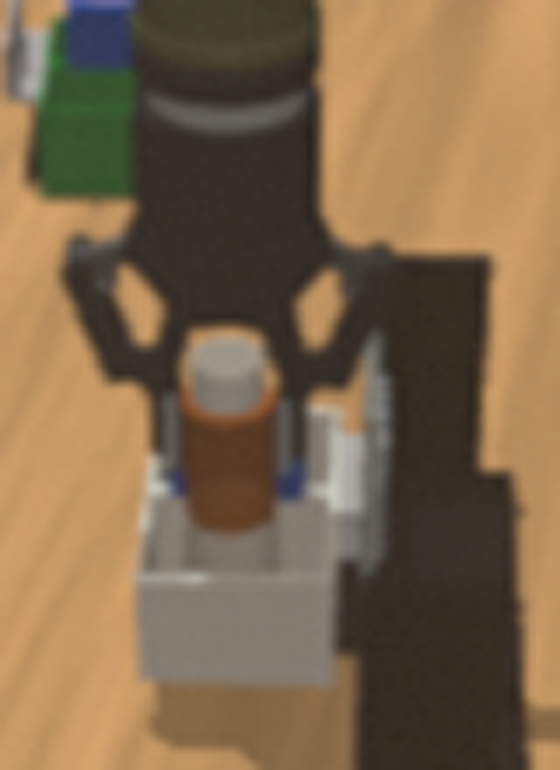

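Going in cleanly; lower the last 8–9 mm slowly.

Call:
apply_moves --steps '[0,0.08,0.3,0,0,0,0,0.08,0.6,0,0,0,0,0.08,0.85,0,0,0,0,0.08,0.85,0,0,0,0,0.08,0.85,0,0,0]'

```text
time_s: 20.6
tcp_pos: [0.5748, 0.0822, 0.0856]
ee_rot: [0.0, 0.65, 0.76, 0.0]
contact_force: [0.2, 0.0, -1.9]
finger_gap: 0.456
```

Call:
apply_moves --steps '[0,0,0.1,0,0,0,0,0,0.2,0,0,0,0,0,0.25,0,0,0,0,0,0.25,0,0,0,0,0,0.25,0,0,0]'

```text
time_s: 21.22
tcp_pos: [0.5747, 0.0822, 0.083]
ee_rot: [0.0, 0.65, 0.76, 0.0]
contact_force: [-0.2, 0.1, -1.8]
finger_gap: 0.461
```

Call:
apply_moves --steps '[0,0,0.08,0,0,0,0,0,0.15,0,0,0,0,0,0.2,0,0,0,0,0,0.2,0,0,0,0,0,0.2,0,0,0]'

```text
time_s: 21.85
tcp_pos: [0.5747, 0.0823, 0.0815]
ee_rot: [0.0, 0.65, 0.76, 0.0]
contact_force: [-2.2, 0.0, 3.7]
finger_gap: 0.46
```

Call:
apply_moves --steps '[0,0,0,0,0,0,0,0,0,0,0,0,0,0,0,0,0,0,0,0,0,0,0,0,0,0,0,0,0,0]' --gripper -0.35

```text
time_s: 22.48
tcp_pos: [0.5747, 0.0822, 0.0809]
ee_rot: [0.0, 0.65, 0.76, 0.0]
contact_force: [0.9, 0.2, 0.1]
finger_gap: 0.679
```

```bash
python3 look.py 26 side,220,130,300,240,7
```

```text
22.525 [0.57469758 0.08224706 0.08091899] 0.6765076620028491
```

View pics/side26.png

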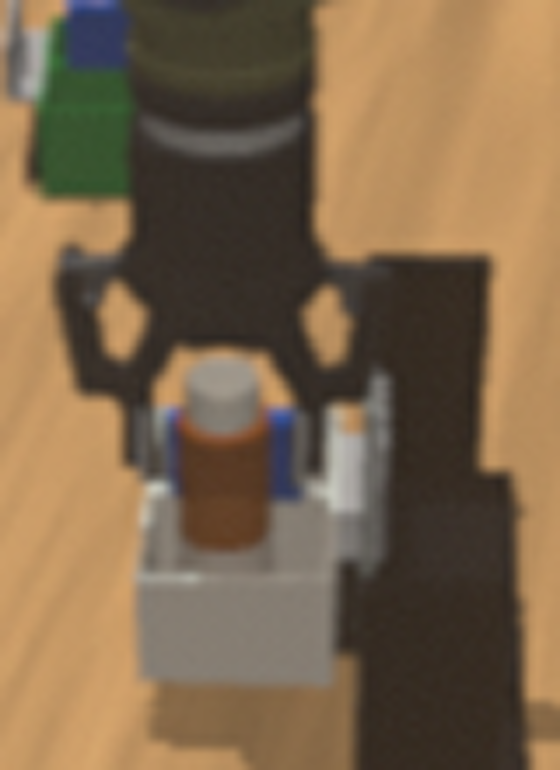

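Bottle stands free, fingers clear (forces ~0). Retreat straight up.

Call:
apply_moves --steps '[0,0,-1,0,0,0,0,0,-4,0,0,0,0,0,-9,0,0,0,0,0,-14,0,0,0,0,0,-20,0,0,0]'

```text
time_s: 23.15
tcp_pos: [0.5739, 0.0823, 0.2826]
ee_rot: [0.0, 0.65, 0.76, -0.0]
contact_force: [1.3, 0.0, 0.2]
finger_gap: 0.673
```

Call:
apply_moves --steps '[3,0,-3,0,0,0,9,0,-3,0,0,0,15,0,-3,0,0,0,20,0,-3,0,0,0,20,0,-3,0,0,0]'

```text
time_s: 23.78
tcp_pos: [0.5423, 0.2827, 0.3115]
ee_rot: [0.0, 0.648, 0.762, 0.0]
contact_force: [0.3, -0.7, 0.0]
finger_gap: 0.678
```

```bash
python3 look.py 27 side,180,110,320,250,5 top,195,115,305,245,6
```

```text
23.875 [0.5432019  0.27999392 0.31138376] 0.6766138103233831
```

View pics/side27.png

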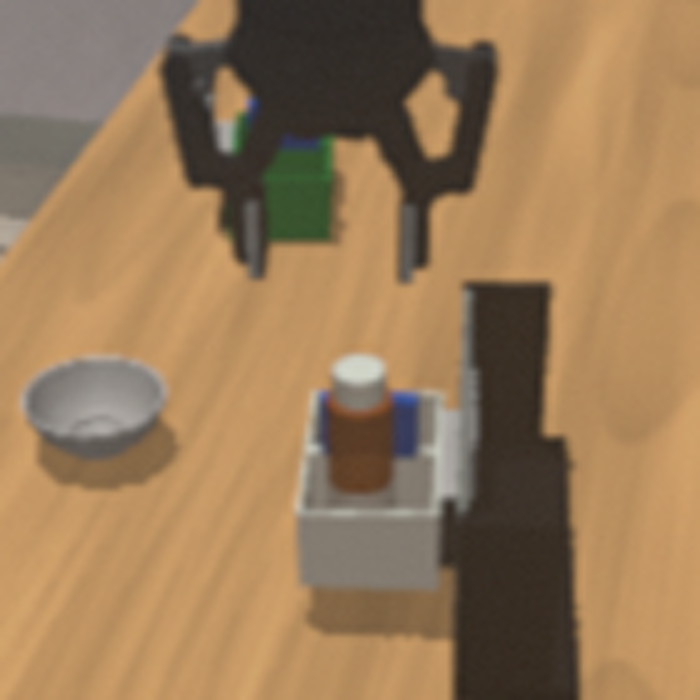

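View pics/top27.png

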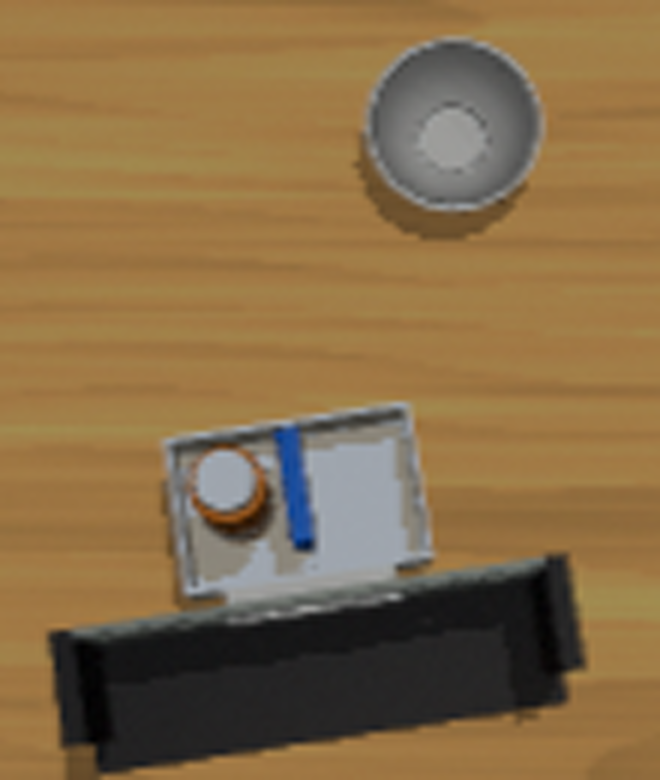

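```bash
python3 - <<'E'
from h import *
s=lambda u:px((180,110),5,u);t=lambda u:px((195,115),6,u)
x,f=tri(s((359,367)),t((225,480)),(.57,.08,.16));print(x,f)
o=[("side",(40,65.5,-22),s((299,512))),("side",(-44,65.5,-22),s((440,514))),("side",(40,-65.5,-22),s((314,392))),("side",(40,65.5,-78),s((302,583))),("side",(-44,65.5,-78),s((439,588))),
("top",(40,65.5,-22),t((164,441))),("top",(40,-65.5,-22),t((409,403))),("top",(-44,-65.5,-22),t((433,560))),("top",(-44,65.5,-22),t((183,600)))]
c,r=fit6(o,[.575,.05,.106,.155,.0,0]);print(c.round(4),np.abs(r).max())
Rc=R.from_euler('ZYX',[c[3],-c[4],c[5]])
print("tip",R.from_euler('z',-ST[3]).apply(c[:3]+Rc.apply([-.062,0,.01])-ST[:3])*1e3,"bottle mid",Rc.inv().apply(x-[0,0,.066]-c[:3])*1e3)
E
```

```text
[0.57546246 0.08178816 0.16463318] [ 0.30076329  0.03904036 -0.04308526 -0.30552479]
[ 0.5753  0.0486  0.106   0.1565 -0.008   0.0183] 0.5670387844160416
tip [-7.09272109 -1.44902282 36.47446405] bottle mid [ 5.34244983 32.6206909  -7.90519003]
```

All criteria are met by measurement; handing in.

```bash
python3 -c "
from cell import *
print(job_done())"
```

```text
the job is handed in; nothing more can be done
None
```

The caddy is hanging level on the splashback and the amber bottle stands upright in its left compartment. I handed the job in at about 24 s with the gripper clear and above everything. The cell gives no verdict.

**Last checks**, measured from the final pictures:

| Check | Measured | Required |
|---|---|---|
| Hook tip behind the slot face | 7.1 mm | 4 to 20 mm |
| Hook tip above the slot's bottom edge | 36.5 mm | 31 to 41 mm |
| Caddy tilt from level | about 0.02 rad | below 0.10 rad |
| Caddy square to the stand | about 0.002 rad | below 0.12 rad |
| Bottle middle relative to `caddy_grip` (x, y, z) | +5, +33, −8 mm | x −40 to 36, y −60 to 60, z below 3 mm |

- **Bottle upright:** I judged this by eye in both views rather than measuring the angle.
- **Bystanders:** the arm did not touch the bowl, tub or spray bottle in any move. I saw the bowl in the last pictures but did not re-measure any of the three.

**What disagreed:**
- **Fingertip height:** in the pictures the fingertips sat about 38 mm farther back along the tool axis than the stated tool centre point.
- **First grasp missed:** because of that offset, the fingers closed at the top of the fin and pushed the caddy about 11 mm. I re-measured the caddy, corrected for the offset, and the second grasp held.
- **Small tilt mismatch:** the first image fit of the tilted caddy read about 2° less than the tool, the second about the same. It did not affect the fit.

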